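# Turn the case cover over and close the instrument

### The arm

A 6-joint arm with a two-finger parallel gripper is mounted at the origin on the work surface. World frame = base frame: x ahead of the robot, y to its left, z up, the work surface at z = 0. Lengths are in m, angles in rad, forces in N, time in s.
With the tool pointing down it reaches from about 0.25 to 0.775 m from the base axis. Payload 4 kg.
Tool frame: the origin (TCP) lies at the very end of the fingers, on their centre line; the grasp point (between the pads) lies 19 mm behind it (robot.grip_depth is the distance from the TCP to the grasp point, in m); z points along the fingers, y is the direction in which the jaws open and shut (so a half turn about z gives the same grasp; the last joint's range is limited). The gripper opens to 85 mm and grips with 20 to 120 N. Pads are 22 mm wide; open, the fingers measure 114 mm over their backs; the gripper's body (76 mm by 85 mm) begins 54 mm behind the grasp point. The pads swing forward as they close: fully open they stand 13 mm farther back than shut.
Start: joints at [-0.103, 0.087, 1.371, -0, 1.684, -0.103], TCP at [0.55, -0, 0.231] pointing down, gripper open.
Joint ranges: [-3.1, 3.1], [-0.76, 2.03], [0.27, 2.55], [-1.08, 4.22], [0.17, 2.65], [-2.57, 2.57]. Speed limits (rad/s): [2.79, 2.79, 3.14, 3.14, 3.14, 3.14].

### API

Orientations are given as a unit quaternion [x, y, z, w].
In Python, from plant import robot gives the robot as it stands. The module is installed in compiled form; this text tells all that it offers.
- The arm moves only by the shell command python3 -m crank 'ROWS' [FORCE]. ROWS is a JSON object of lists of equal length, an entry for each row: "jaw": the opening, from -1 (shut) to 1 (fully open); "offset": the shift along the tool's x, y, z in m, a list of three; "roll": the turn about the tool's z in degrees. In form: {"jaw": [jaw, ...], "offset": [[dx, dy, dz], ...], "roll": [roll, ...]}. A call has 1 to 12 rows; each row is the pose to reach, as a shift and turn from the pose commanded when the call began, along the tool's axes at that moment; what a row does not reach only later rows make up. A row lasts 1/12 s, in which the tool goes at most 41.7 mm and 7.16 degrees, less where a joint would pass 70% of its speed; a pose out of reach is approached as far as the arm can. A call with a gripper value outside its range is refused whole. The fingers move at their own pace and stop on an object; FORCE is the grip in N (left out, the last holds). Time passes only in rows, so rows that repeat a pose let the fingers close. It gives the time, the measured TCP pose, the force and the opening at its end, in the units of the state.
- robot.get_obs(): the state, without advancing time (a new reading comes with each control period).
- robot.capture(name): name is "scene" or "side" or "wrist"; returns the picture (480x640x3 uint8, blue, green, red); there is no depth.
- robot.get_calibration(name): a dict with "fx", "fy", "cx", "cy" (pixels), "R" (3x3) and "t" (3): a world point X has camera coordinates R X + t. Camera axes: x right, y down, z forward; pixel columns grow to the right and rows downward; lengths in m; the calibration is good to about 2 mm. A picture is of the moment at which its call begins: read the wrist's pose just before it. get_calibration takes no time and is no camera call; for the wrist camera it gives the pose at the moment of the call.
- robot.job_done(): hands the job in, once; it reports no verdict.
The state is a dict: "time_s": time; "joint_positions": joint angles; "dq": joint speeds; "tau": joint torques, N m; "tool_pos": TCP position; "tcp_rot": TCP orientation; "wrist_force": force on the tool from outside, world axes, zero at the start; "ft_torque": the same for the moment, N m; "gripper_width": opening from 0.0 (shut) to 1.0 (fully open).
Only numpy, scipy, OpenCV 4.12 (cv2) and the standard library are available. Lean on these libraries where they do the work, as an engineer would, in place of code of your own. Each camera call takes 0.05 s, during which the arm holds its last target.

### The job

Close up the finished instrument: its cover has been left upside down on the bench, hollow side up. Turn the cover right way up and fit it on the open lower half, with its cut-out over the round connector, so that it sits square and fully down all round; lower it on rather than letting it drop. Leave the long cover and the other things on the bench where they are, and let go of the closed case.

Things in the scene. Friction and masses are not known exactly. Their poses are not given: they have to be found in the camera images.
- cover: Cover to turn over: rigid grey half-shell, 100 (x) by 64 (y) by 38 mm (z), walls 3 mm, 0.12 kg. Starts upside down: vented outer face on the bench, mouth up, four screw posts seen inside. Origin: centre of outer face; z points out of the mouth (up at start, down when fitted); x to the end with the cut-out. Grip it across its flat 64 mm sides; it can stand on either 64 x 38 mm end.
- cover_cutout (a point): On the cover: middle of the connector cut-out (24 mm wide, 13 mm deep, open to the rim) in the +x end wall, at the rim, 38 mm above the outer face and 48.5 mm along x from the cover's centre.
- base: Open lower half of the case, loose, 0.65 kg, grey, on rubber feet: 100 (x) by 64 (y), rim at 34 mm, circuit inside (up to 8 mm over the rim). Origin: on the bench under its centre; z up; x to the end with the round connector. When fitted, the cover's rim rests on this rim: the cover's origin is 72 mm above this origin, x axes the same way, the cover's z down.
- base_connector (a point): On the lower half: centre of the round metal connector (18 mm across, nut 22 mm) in the +x end wall at rim height, 48.5 mm from the centre, sticking out 10 mm. The cut-out goes over it. Eight tongues inside the walls rise 8 mm over the rim, leaning inwards: the cover's walls go down outside them with 1.5 mm play, and they lead in a cover up to about 4 mm off.
- long_cover: A cover of another, longer case: grey, 150 (x) by 64 (y) by 30 mm, lying the right way up with plain ends. Not needed; leave it. Origin under its centre.
- reel: Reel of solder, 62 mm in diameter, 49 mm high, standing. Leave it. Origin under its centre.
- strip: Lever connector strip, 34 (x) by 91 (y) by 20 mm. Leave it. Origin under its centre.
- cutters: Side cutters lying flat, about 145 mm along x, 50 mm wide, 12 mm high. Leave them. Origin on the bench at mid-length.
- driver: Screwdriver lying along x, about 190 mm long, handle to -x, under 35 mm high. Leave it. Origin on the bench near its middle.
- swabs: Closed jar of swabs, 60 mm in diameter, 75 mm high. Leave it. Origin under its centre.
- flux: Flat round metal tin, 56 mm in diameter, 32 mm high. Leave it. Origin under its centre.
- meter: Multimeter lying on its back, 150 (x) by 74 (y) by 43 mm. Leave it. Origin under its centre.
Mind the look-alikes: they are no part of the job. What is shaped like the base but red is not meant.

How it is judged:
By the outcome, as a careful person would: the job done as asked, in the order asked, and still so for the second after the job is handed in, with the robot touching nothing.
It also fails if it takes over 51 s, if anything falls off the work surface, if the arm or the gripper's body presses on something with over 40 N, if the wrist force passes 120 N, or if a joint passes its speed limit or range.

## Working session

There is one attempt and no reset: what is moved stays moved. The work goes in short steps, Python scripts to look and compute and a shell command to move; the robot and the scene stay as the last step left them, time stands still between calls to the robot, and variables do not carry over. Pictures are saved under pics/ and viewed, and the job is handed in when it is done.

```bash
mkdir -p pics; ls; python3 - <<'E'
from plant import robot
import cv2
for n in ("scene","side","wrist"):
    c=robot.get_calibration(n); print(n,c)
    cv2.imwrite(f"pics/{n}0.png",robot.capture(n))
print(robot.get_obs(), robot.grip_depth)
E
```

```text
pics
scene {'fx': 468.10787457209346, 'fy': 468.10787457209346, 'cx': 320.26506356146274, 'cy': 243.91786421350594, 'R': array([[ 0.1135684 ,  0.99351335,  0.00578368],
       [ 0.67351303, -0.072707  , -0.73559085],
       [-0.73039881,  0.08743526, -0.6774014 ]]), 't': array([-0.00232673, -0.30179604,  1.71214026])}
side {'fx': 592.4432326965538, 'fy': 592.4432326965538, 'cx': 318.1427634440363, 'cy': 234.6533920771567, 'R': array([[-0.98433847, -0.17617354, -0.00637727],
       [-0.12333779,  0.71407341, -0.68912042],
       [ 0.12595862, -0.67754118, -0.72461878]]), 't': array([0.50917493, 0.14821527, 1.40935887])}
wrist {'fx': 359.7140056206284, 'fy': 359.7140056206284, 'cx': 315.5062913508238, 'cy': 244.7163260414705, 'R': array([[ 9.99998365e-01, -1.70919338e-04, -1.80038207e-03],
       [ 3.71526495e-04, -9.54874147e-01,  2.97010481e-01],
       [-1.76990313e-03, -2.97010664e-01, -9.54872522e-01]]), 't': array([-0.54835683, -0.03735681,  0.37968019])}
{'time_s': 0.15, 'joint_positions': array([-1.03122557e-01,  8.78458718e-02,  1.37195768e+00, -1.65806558e-07,
        1.68360027e+00, -1.03096333e-01]), 'dq': array([-0.00093101, -0.00224395, -0.00422897, -0.00048265, -0.00051308,
        0.00110741]), 'tau': array([ 1.22744677e-03, -3.52374566e+01, -3.13678122e+01, -1.70676763e-04,
        8.12124257e-03, -6.53522420e-05]), 'tool_pos': array([5.49604586e-01, 2.38416322e-05, 2.30349208e-01]), 'tcp_rot': array([ 7.07115770e-01,  7.07097213e-01, -5.71097743e-04, -7.02798859e-04]), 'wrist_force': array([0.96434884, 0.26957233, 0.5996292 ]), 'ft_torque': array([ 0.04660713, -0.01705736,  0.03066107]), 'gripper_width': 0.9977190092917974} 0.0187
```

View pics/scene0.png

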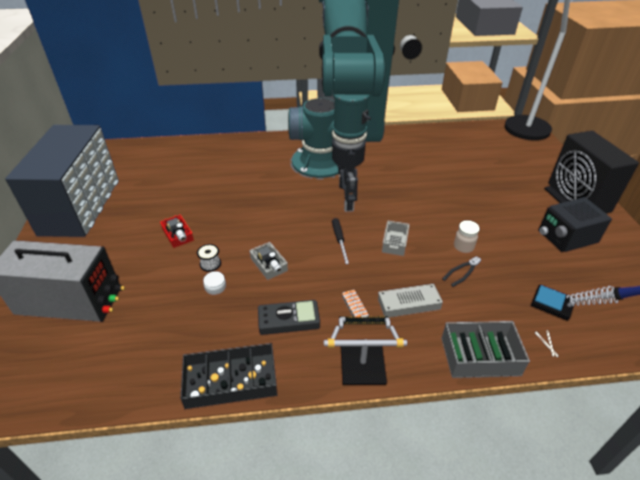

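View pics/side0.png

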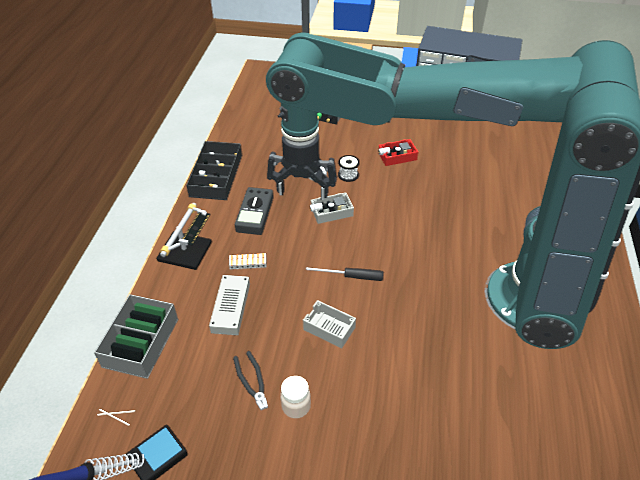

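View pics/wrist0.png

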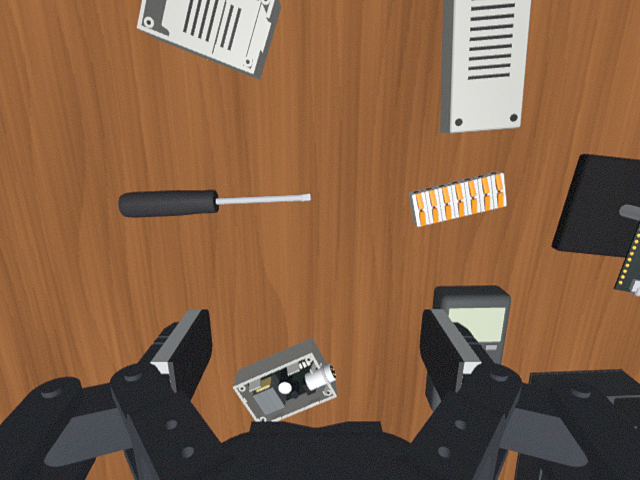

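```bash
cat > h.py <<'E'
import numpy as np,cv2
def ray(c,u,v,z):
    R=np.array(c["R"]);t=np.array(c["t"]);C=-R.T@t
    d=R.T@np.array([(u-c["cx"])/c["fx"],(v-c["cy"])/c["fy"],1]);s=(z-C[2])/d[2];return C+s*d
def proj(c,X):
    p=np.array(c["R"])@np.array(X)+np.array(c["t"]);return c["fx"]*p[0]/p[2]+c["cx"],c["fy"]*p[1]/p[2]+c["cy"]
def crop(a,x0,y0,w,h,k,out):
    cv2.imwrite(out,cv2.resize(a[y0:y0+h,x0:x0+w],None,fx=k,fy=k,interpolation=cv2.INTER_CUBIC))
E
python3 - <<'E'
import cv2
from h import *
a=cv2.imread("pics/wrist0.png");s=cv2.imread("pics/side0.png")
crop(a,215,325,140,105,5,"pics/c1.png")
crop(s,290,185,75,45,8,"pics/c2.png")
crop(s,290,290,80,60,8,"pics/c3.png")
crop(a,120,0,180,90,4,"pics/c4.png")
E
```

```text
(no output)
```

View pics/c1.png

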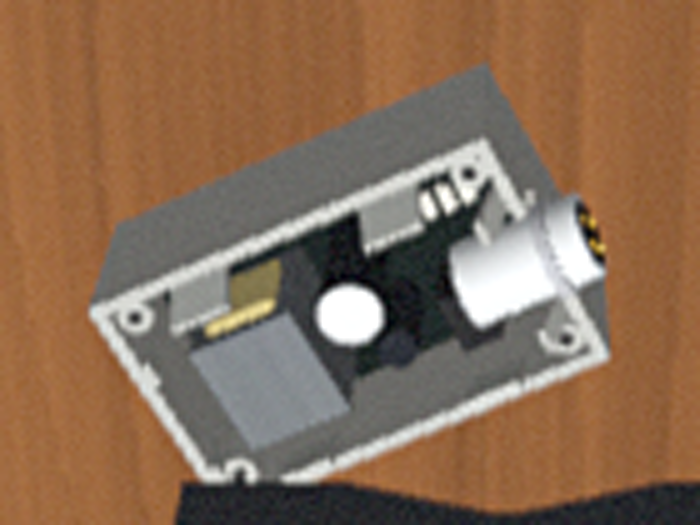

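View pics/c3.png

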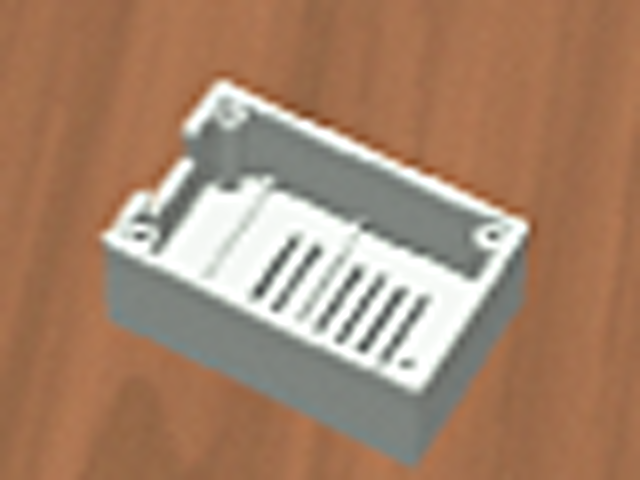

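View pics/c4.png

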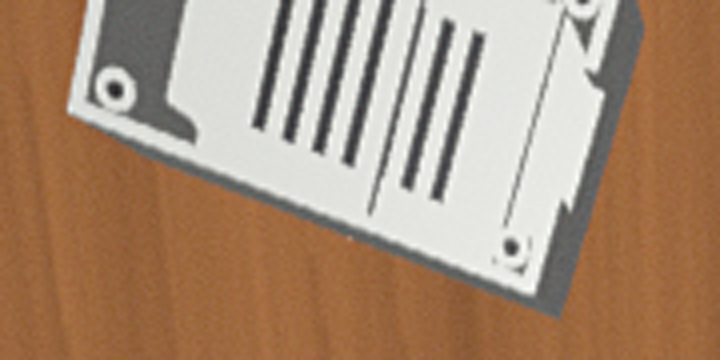

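```bash
python3 - <<'E'
from plant import robot
from h import *
cs=robot.get_calibration("side");cw=robot.get_calibration("wrist")
print("cover side")
P=[ray(cs,290+x/8,290+y/8,.038) for x,y in [(222,82),(105,238),(418,388),(528,228)]]
for p in P:print(p.round(4))
print(np.mean(P,0), [np.linalg.norm(P[i]-P[i-1]).round(4) for i in range(4)])
d=(P[0]+P[1]-P[2]-P[3]);print("yaw",np.degrees(np.arctan2(d[1],d[0])))
print("cover wrist (lower corners)")
for x,y in [(68,110),(532,297)]: print(ray(cw,120+x/4,y/4,.038).round(4))
print("base wrist")
B=[ray(cw,215+x/5,325+y/5,.034) for x,y in [(92,312),(487,142),(607,357),(205,484)]]
for p in B:print(p.round(4))
d=B[1]-B[0];print("yaw",np.degrees(np.arctan2(d[1],d[0])),(B[0]+B[2])/2,np.mean(B,0),[np.linalg.norm(B[i]-B[i-1]).round(4) for i in range(4)])
E
```

```text
cover side
[0.4955 0.1255 0.038 ]
[0.5181 0.1845 0.038 ]
[0.4247 0.2185 0.038 ]
[0.4023 0.1609 0.038 ]
[0.46014339 0.17233637 0.038     ] [np.float64(0.0997), np.float64(0.0632), np.float64(0.0993), np.float64(0.0618)]
yaw -20.409234591202804
cover wrist (lower corners)
[0.402  0.1596 0.038 ]
[0.4955 0.1245 0.038 ]
base wrist
[ 0.4561 -0.1966  0.034 ]
[ 0.5451 -0.1523  0.034 ]
[ 0.5722 -0.2087  0.034 ]
[ 0.4792 -0.2445  0.034 ]
yaw 26.456916731591118 [ 0.51415723 -0.20267679  0.034     ] [ 0.51315617 -0.20054127  0.034     ] [np.float64(0.0531), np.float64(0.0995), np.float64(0.0626), np.float64(0.0997)]
```

View pics/c2.png

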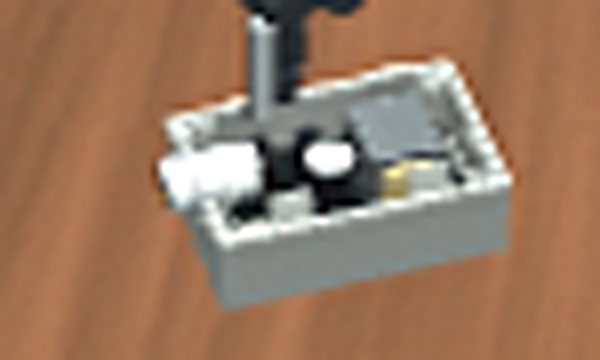

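```bash
python3 -m crank '{"jaw":[1,1,1,1,1,1,1,1,1,1,1],"offset":[[0.189,-0.135,0.1],[0.189,-0.135,0.1],[0.189,-0.135,0.1],[0.189,-0.135,0.1],[0.189,-0.135,0.1],[0.189,-0.135,0.1],[0.189,-0.135,0.1],[0.189,-0.135,0.1],[0.189,-0.135,0.1],[0.189,-0.135,0.1],[0.189,-0.135,0.1]],"roll":[-7,-14,-21,-28,-35,-42,-49,-56,-63,-69.5,-69.5]}' 20
python3 - <<'E'
from plant import robot
from h import *
cv2.imwrite("pics/w1.png",robot.capture("wrist"));s=robot.capture("side");cv2.imwrite("pics/s1.png",s)
crop(s,220,200,220,160,3,"pics/s1c.png")
E
```

```text
time_s: 1.07
tool_pos: [0.4146, 0.1891, 0.131]
tcp_rot: [0.177, 0.984, -0.0, -0.0]
wrist_force: [0.7, -0.6, -0.2]
gripper_width: 1.002
```

View pics/w1.png

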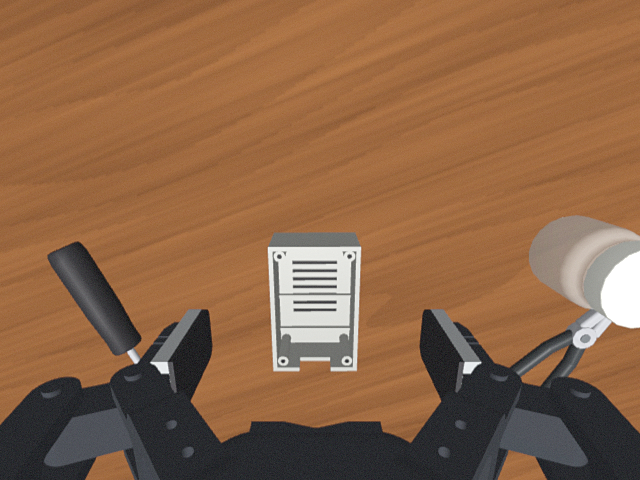

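View pics/s1c.png

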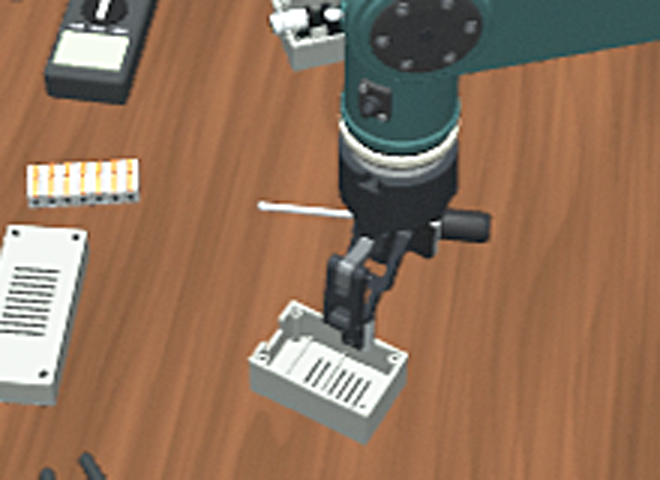

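```bash
cat >> h.py <<'E'
from scipy.spatial.transform import Rotation as Ro
def intool(o,X): return Ro.from_quat(o["tcp_rot"]).inv().apply(np.array(X)-o["tool_pos"])
E
python3 - <<'E'
from plant import robot
from h import *
o=robot.get_obs();c=robot.get_calibration("wrist")
for u,v,z in [(269,247,.038),(361,247,.038),(272,371,.038),(358,371,.038),(271,235,0),(359,235,0)]:
    X=ray(c,u,v,z);print(X.round(4),intool(o,X).round(4))
# pad tips seen: pixel -> where on height planes
for u,v in [(160,365),(473,365),(210,312),(424,312)]:
    for z in (.125,.135,.145,.155):print(u,v,z,intool(o,ray(c,u,v,z)).round(4))
print(o["joint_positions"])
E
```

```text
[0.4019 0.1604 0.038 ] [ 0.002  -0.0313  0.0931]
[0.4242 0.2196 0.038 ] [0.002  0.032  0.0931]
[0.4951 0.1236 0.038 ] [-0.0982 -0.0328  0.0931]
[0.5185 0.1855 0.038 ] [-0.0982  0.0334  0.093 ]
[0.4028 0.1567 0.    ] [-1.000e-04 -3.440e-02  1.311e-01]
[0.4273 0.2217 0.    ] [-0.0002  0.0351  0.1311]
160 365 0.125 [-0.0299 -0.0745  0.0061]
160 365 0.135 [-0.0227 -0.0694 -0.0039]
160 365 0.145 [-0.0155 -0.0644 -0.0139]
160 365 0.155 [-0.0083 -0.0593 -0.0239]
473 365 0.125 [-0.0301  0.0767  0.006 ]
473 365 0.135 [-0.0228  0.0716 -0.004 ]
473 365 0.145 [-0.0156  0.0664 -0.0139]
473 365 0.155 [-0.0084  0.0613 -0.0239]
210 312 0.125 [-0.0015 -0.0478  0.0061]
210 312 0.135 [ 0.0038 -0.0446 -0.0039]
210 312 0.145 [ 0.0091 -0.0413 -0.0139]
210 312 0.155 [ 0.0144 -0.0381 -0.0239]
424 312 0.125 [-0.0016  0.0505  0.0061]
424 312 0.135 [ 0.0038  0.0471 -0.0039]
424 312 0.145 [ 0.0091  0.0437 -0.0139]
424 312 0.155 [ 0.0144  0.0404 -0.0239]
[ 3.02917365e-01 -8.15043166e-02  1.74029316e+00 -3.33320822e-05
  1.48327044e+00 -9.07174566e-01]
```

```bash
python3 -m crank '{"jaw":[1,1,1,1,0.3,0.3,0.3,0.3,0.3,0.3,0.3],"offset":[[0.003,0,0.04],[0.003,0,0.08],[0.003,0,0.115],[0.003,0,0.115],[0.003,0,0.115],[0.003,0,0.115],[0.003,0,0.115],[0.003,0,0.115],[0.003,0,0.115],[0.003,0,0.115],[0.003,0,0.115]],"roll":[0,0,0,0,0,0,0,0,0,0,0]}' 20
python3 -m crank '{"jaw":[0.3,0.3,0.3],"offset":[[0,0,-0.02],[0,0,-0.04],[0,0,-0.04]],"roll":[0,0,0]}' 20
python3 - <<'E'
from plant import robot
from h import *
cv2.imwrite("pics/w2.png",robot.capture("wrist"));s=robot.capture("side")
crop(s,270,230,160,120,5,"pics/s2c.png");print(robot.get_obs()["joint_positions"])
E
```

```text
time_s: 2.08
tool_pos: [0.4139, 0.1906, 0.0184]
tcp_rot: [0.178, 0.984, 0.001, 0.002]
wrist_force: [-0.1, 0.6, 6.1]
gripper_width: 0.745
time_s: 2.33
tool_pos: [0.4148, 0.1909, 0.0601]
tcp_rot: [0.178, 0.984, 0.002, 0.003]
wrist_force: [0.9, -0.1, -0.6]
gripper_width: 0.742
[ 3.06999056e-01 -2.14909940e-02  1.83983918e+00 -2.31635304e-05
  1.32161497e+00 -9.05965174e-01]
```

View pics/s2c.png

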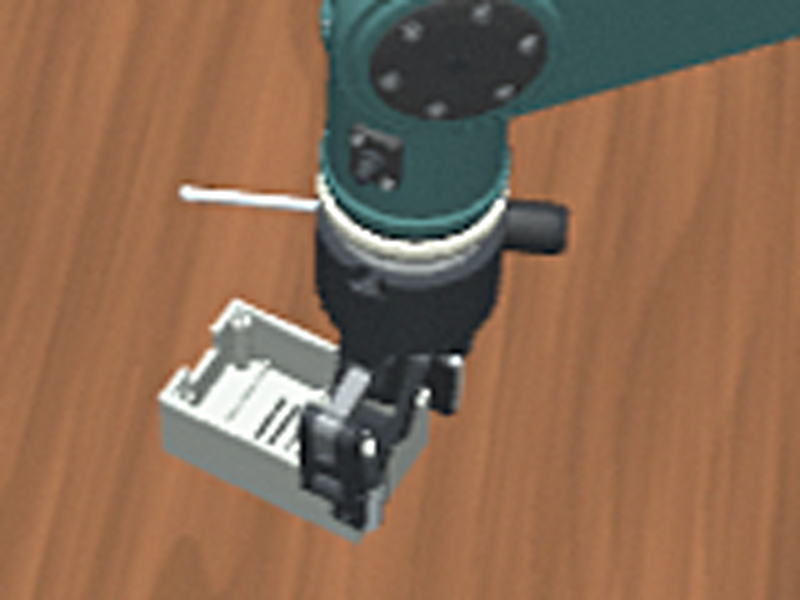

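View pics/w2.png

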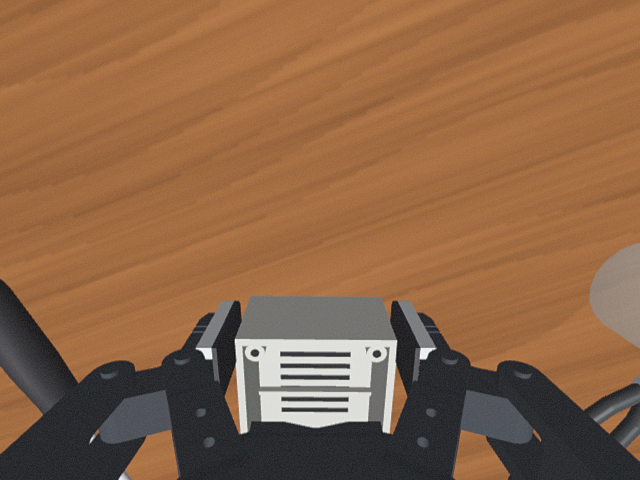

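```bash
cat >> h.py <<'E'
def tilt(c,o,e1,e2):
    # e=(uL,uR,v): edge of known 64mm width ; returns tool-frame points and tilt of wall
    P=[]
    for uL,uR,v in (e1,e2):
        d=c["fx"]*.064/(uR-uL);u=(uL+uR)/2
        Xc=np.array([(u-c["cx"])/c["fx"]*d,(v-c["cy"])/c["fy"]*d,d])
        X=np.array(c["R"]).T@(Xc-np.array(c["t"]));P.append(intool(o,X))
    print("rim",P[0].round(4),"outer",P[1].round(4)); w=P[1]-P[0]
    print("len",np.linalg.norm(w).round(4),"tilt from vertical",np.degrees(np.arctan2(w[0],w[2])).round(1))
E
python3 - <<'E'
from plant import robot
from h import *
o=robot.get_obs();c=robot.get_calibration("wrist")
tilt(c,o,(236.5,396.5,340),(248,388,298))
a=cv2.imread("pics/w2.png");crop(a,190,270,260,170,3,"pics/w2c.png")
E
```

```text
rim [-0.002   0.001  -0.0164] outer [0.005  0.0017 0.0073]
len 0.0247 tilt from vertical 16.4
```

View pics/w2c.png

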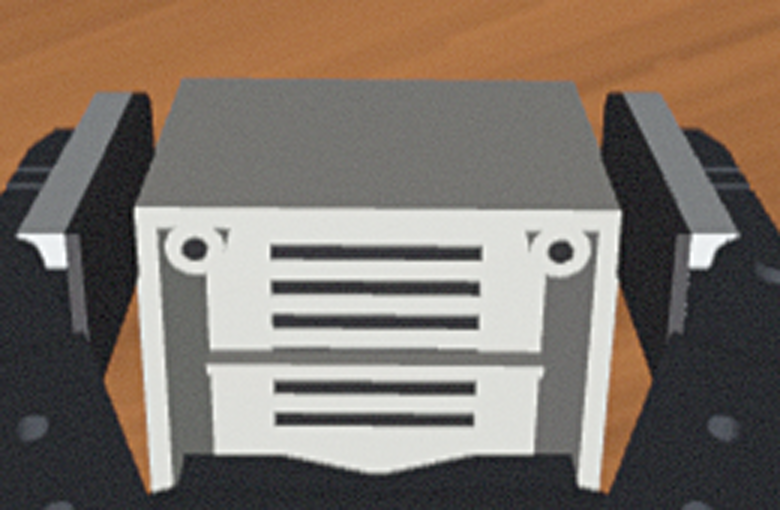

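```bash
python3 - <<'E'
from plant import robot
from h import *
o=robot.get_obs();c=robot.get_calibration("wrist")
tilt(c,o,(235,396.7,340),(250,382.5,297))
print(o["wrist_force"])
E
```

```text
rim [-0.0012  0.0007 -0.0178] outer [0.0013 0.001  0.0159]
len 0.0338 tilt from vertical 4.3
[-0.20246471  0.00295435 -1.56598816]
```

```bash
python3 -m crank '{"jaw":[0.3,0.3,0.3,0.3,0.3,0.3,0.3,0.3,0.3,0.3,0.3,0.3],"offset":[[0,0,-0.04],[0,0,-0.075],[0,0,-0.1],[0,0,-0.112],[0,0,-0.105],[0,0,-0.09],[0,0,-0.06],[0,0,-0.02],[0,0,-0.06],[0,0,-0.09],[0,0,-0.105],[0,0,-0.11]],"roll":[0,0,0,0,0,0,0,0,0,0,0,0]}' 20
python3 - <<'E'
from plant import robot
from h import *
cv2.imwrite("pics/w3.png",robot.capture("wrist"));s=robot.capture("side")
crop(s,270,190,160,120,5,"pics/s3c.png")
E
```

```text
time_s: 3.43
tool_pos: [0.4115, 0.1898, 0.1647]
tcp_rot: [0.178, 0.984, -0.001, -0.001]
wrist_force: [0.7, 0.7, -1.4]
gripper_width: 0.736
```

View pics/s3c.png

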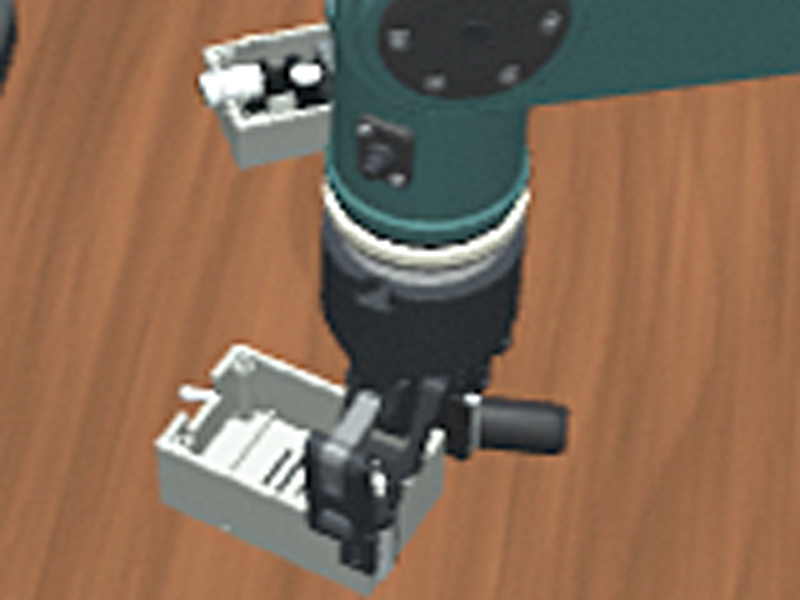

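View pics/w3.png

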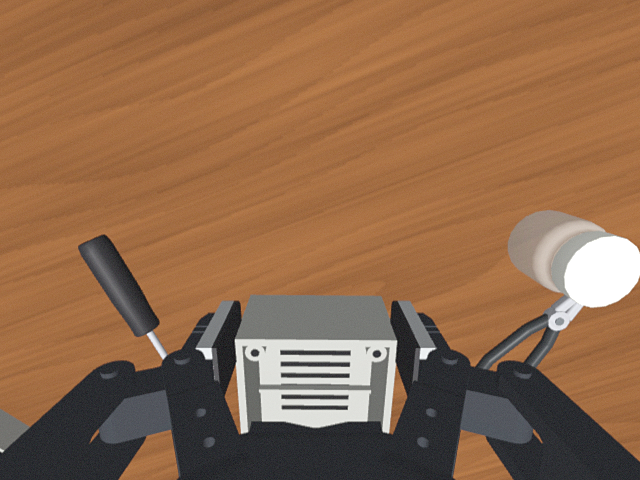

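```bash
python3 -m crank '{"jaw":[0.3,0.3,0.3,0.3,0.3,0.4,0.4,0.44,0.44],"offset":[[0,0,0.04],[0,0,0.08],[0,0,0.12],[0,0,0.138],[0,0,0.138],[0,0,0.138],[0,0,0.138],[0,0,0.138],[0,0,0.138]],"roll":[0,0,0,0,0,0,0,0,0]}' 20
python3 -m crank '{"jaw":[0.46,0.46],"offset":[[0,0,0],[0,0,0]],"roll":[0,0]}' 20
python3 - <<'E'
from plant import robot
from h import *
s=robot.capture("wrist");print(robot.get_obs()["gripper_width"])
crop(s,190,270,260,170,3,"pics/w4c.png")
E
```

```text
time_s: 4.28
tool_pos: [0.4136, 0.1905, 0.0301]
tcp_rot: [0.178, 0.984, 0.001, 0.002]
wrist_force: [-0.3, -0.9, -1.3]
gripper_width: 0.743
time_s: 4.45
tool_pos: [0.4129, 0.1903, 0.0293]
tcp_rot: [0.178, 0.984, 0.0, 0.001]
wrist_force: [-0.3, 0.4, -0.9]
gripper_width: 0.742
0.742117874595561
```

View pics/w4c.png

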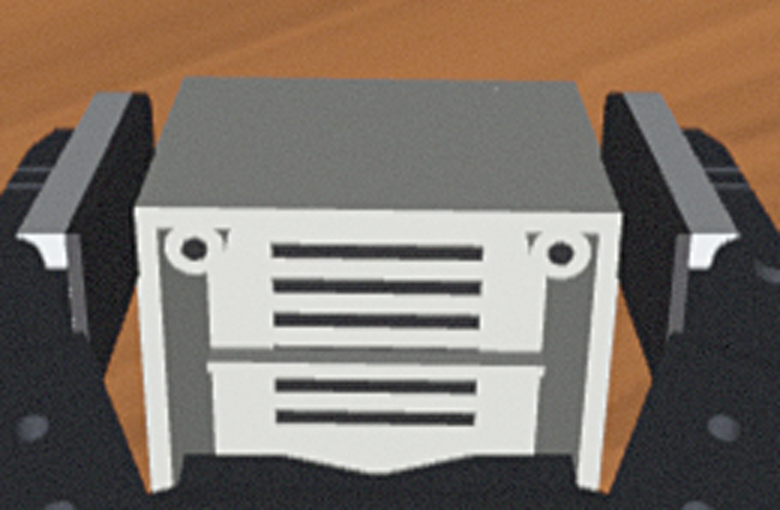

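```bash
python3 -m crank '{"jaw":[0.465,0.47,0.475,0.475],"offset":[[0,0,0],[0,0,0],[0,0,0],[0,0,0]],"roll":[0,0,0,0]}' 20
python3 -m crank '{"jaw":[0.478,0.481,0.481],"offset":[[0,0,0],[0,0,0],[0,0,0]],"roll":[0,0,0]}' 20
python3 - <<'E'
from plant import robot
from h import *
s=robot.capture("wrist");o=robot.get_obs();print(o["gripper_width"],o["wrist_force"])
crop(s,190,270,260,170,3,"pics/w5c.png")
E
```

```text
time_s: 4.83
tool_pos: [0.4122, 0.19, 0.0283]
tcp_rot: [0.178, 0.984, -0.0, 0.0]
wrist_force: [0.6, 0.8, -1.5]
gripper_width: 0.743
time_s: 5.08
tool_pos: [0.4122, 0.19, 0.0283]
tcp_rot: [0.178, 0.984, -0.0, 0.0]
wrist_force: [-0.2, -0.0, -1.0]
gripper_width: 0.745
0.7407685035771324 [ 0.43336856 -0.0050898  -0.99991768]
```

View pics/w5c.png

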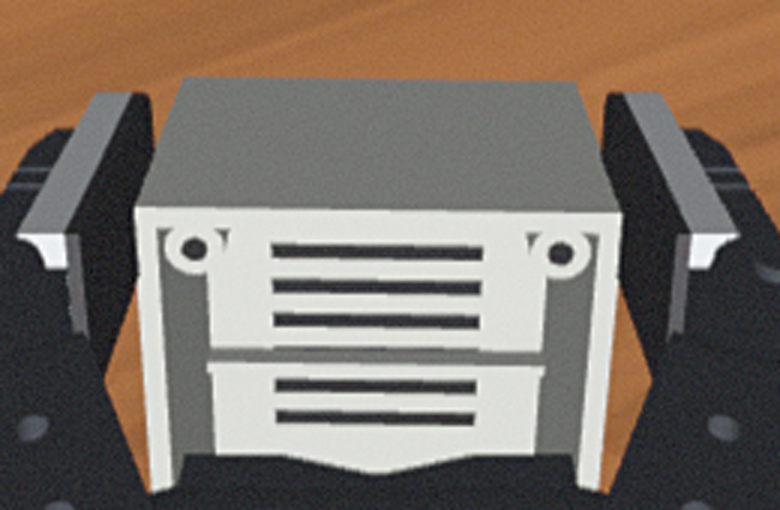

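```bash
for j in 1; do python3 -m crank '{"jaw":[0.485,0.485],"offset":[[0,0,0],[0,0,0]],"roll":[0,0]}' 20 | grep -E "force|width"; done
python3 -m crank '{"jaw":[0.49,0.49],"offset":[[0,0,0],[0,0,0]],"roll":[0,0]}' 20| grep -E "force|width"
python3 - <<'E'
from plant import robot
from h import *
s=robot.capture("wrist");o=robot.get_obs();print(o["gripper_width"],o["wrist_force"])
crop(s,190,270,260,170,3,"pics/w6c.png")
E
```

```text
wrist_force: [-1.0, -0.3, -1.1]
gripper_width: 0.743
wrist_force: [-0.1, -0.5, -0.8]
gripper_width: 0.744
0.7463188176270843 [ 0.39581069  0.04976145 -0.07002389]
```

View pics/w6c.png

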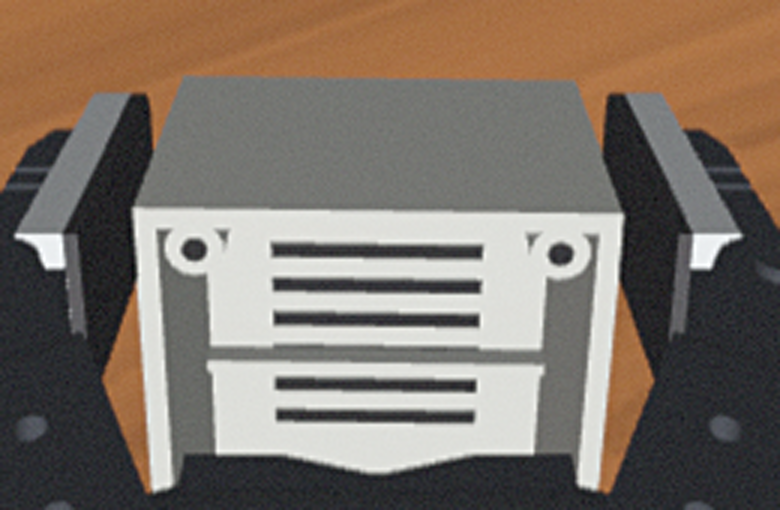

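```bash
python3 -m crank '{"jaw":[0.493,0.493,0.493],"offset":[[0,0,0],[0,0,0],[0,0,0]],"roll":[0,0,0]}' 20| grep -E "force|width"
python3 - <<'E'
from plant import robot
from h import *
s=robot.capture("wrist");o=robot.get_obs();print(o["gripper_width"],o["wrist_force"])
crop(s,190,270,260,170,3,"pics/w7c.png")
E
```

```text
wrist_force: [0.7, 0.2, -1.2]
gripper_width: 0.746
0.7500366566457128 [ 0.40187735 -0.54410171 -1.19749481]
```

View pics/w7c.png

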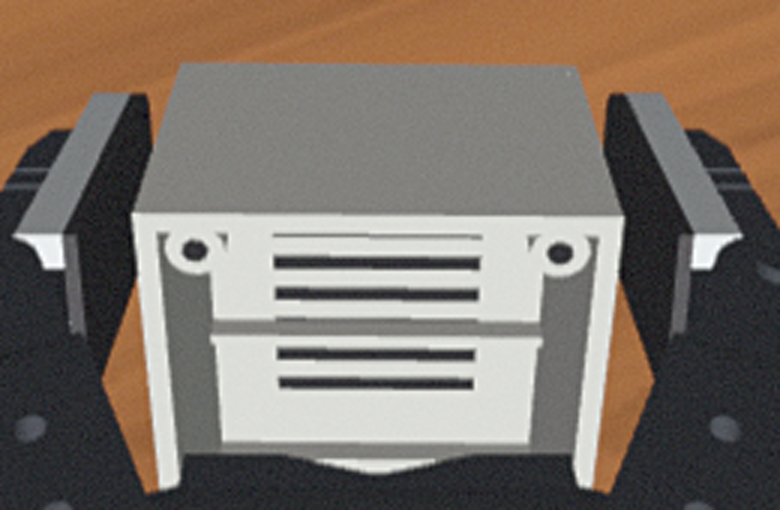

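```bash
python3 -m crank '{"jaw":[0.493,0.493,0.493,0.493,0.493,0.493,0.493,0.493],"offset":[[0,0,-0.004],[0,0,-0.008],[0,0,-0.012],[0,0,-0.016],[0,0,-0.02],[0,0,-0.024],[0,0,-0.028],[0,0,-0.03]],"roll":[0,0,0,0,0,0,0,0]}' 20| grep -E "force|width"
python3 - <<'E'
from plant import robot
from h import *
s=robot.capture("wrist");o=robot.get_obs();print(o["gripper_width"],o["wrist_force"])
crop(s,190,240,260,200,3,"pics/w8c.png")
crop(robot.capture("side"),270,190,160,120,5,"pics/s8c.png")
E
```

```text
wrist_force: [-0.2, -0.4, -1.3]
gripper_width: 0.75
0.7478446076845949 [ 0.07881903  0.82874404 -1.11669272]
```

View pics/w8c.png

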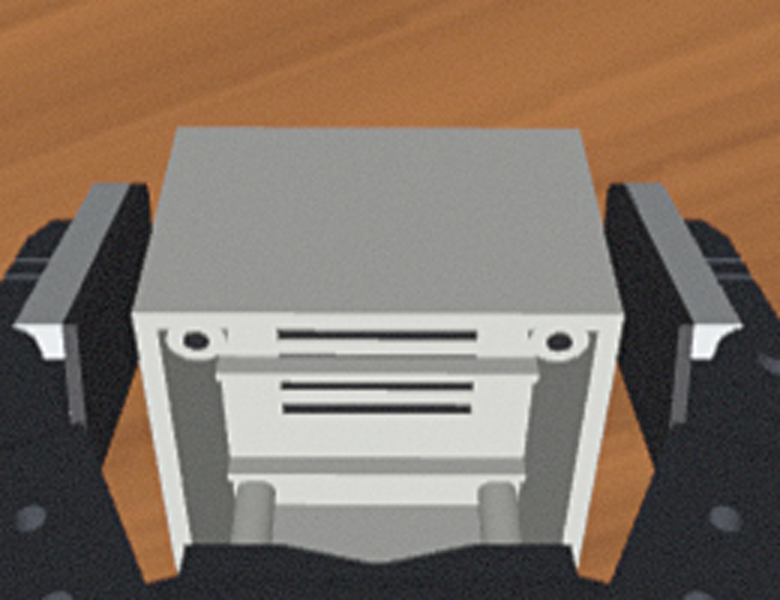

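View pics/s8c.png

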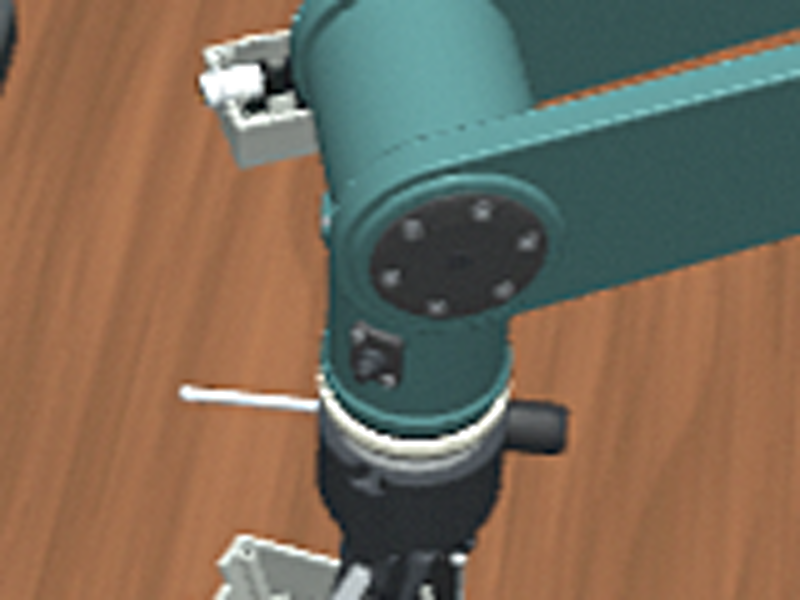

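```bash
python3 -m crank '{"jaw":[0.493,0.493,0.493,0.493,0.493,0.493,0.493,0.493,0.493,0.493,0.493,0.493],"offset":[[0,0,-0.004],[0,0,-0.008],[0,0,-0.012],[0,0,-0.016],[0,0,-0.02],[0,0,-0.024],[0,0,-0.028],[0,0,-0.032],[0,0,-0.036],[0,0,-0.04],[0,0,-0.044],[0,0,-0.048]],"roll":[0,0,0,0,0,0,0,0,0,0,0,0]}' 20
python3 - <<'E'
from plant import robot
from h import *
s=robot.capture("wrist");o=robot.get_obs();print(o["gripper_width"],o["wrist_force"])
crop(s,190,200,260,200,3,"pics/w9c.png")
crop(robot.capture("side"),270,230,160,120,5,"pics/s9c.png")
E
```

```text
time_s: 7.58
tool_pos: [0.4122, 0.19, 0.1067]
tcp_rot: [0.178, 0.984, -0.0, 0.0]
wrist_force: [0.3, -0.1, -1.0]
gripper_width: 0.75
0.7481308212277958 [-0.65113524  0.48721401 -0.08807155]
```

View pics/w9c.png

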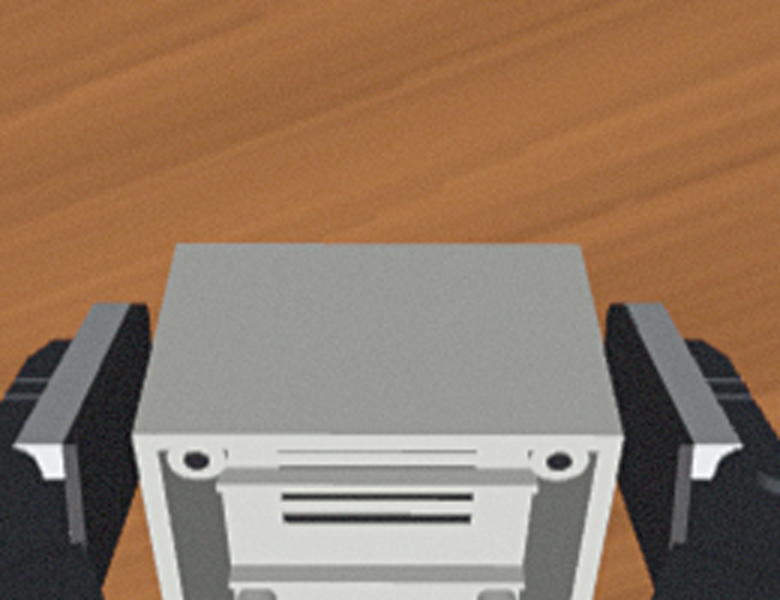

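View pics/s9c.png

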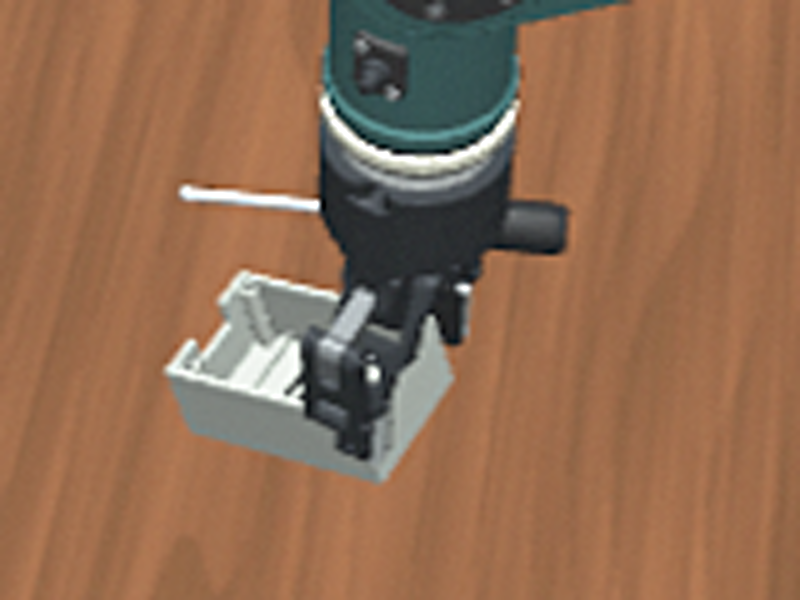

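```bash
python3 -m crank '{"jaw":[0.495,0.495,0.497,0.497,0.497],"offset":[[0,0,0.01],[0,0,0.02],[0,0,0.02],[0,0,0.02],[0,0,0.02]],"roll":[0,0,0,0,0]}' 20 | grep -E "force|width"
python3 - <<'E'
from plant import robot
from h import *
s=robot.capture("wrist");o=robot.get_obs();print(o["gripper_width"],o["wrist_force"])
crop(s,190,200,260,200,3,"pics/w10c.png")
E
```

```text
wrist_force: [0.4, 0.3, -0.4]
gripper_width: 0.747
0.7458215901901644 [-0.49845686 -0.42976914 -2.10860999]
```

View pics/w10c.png

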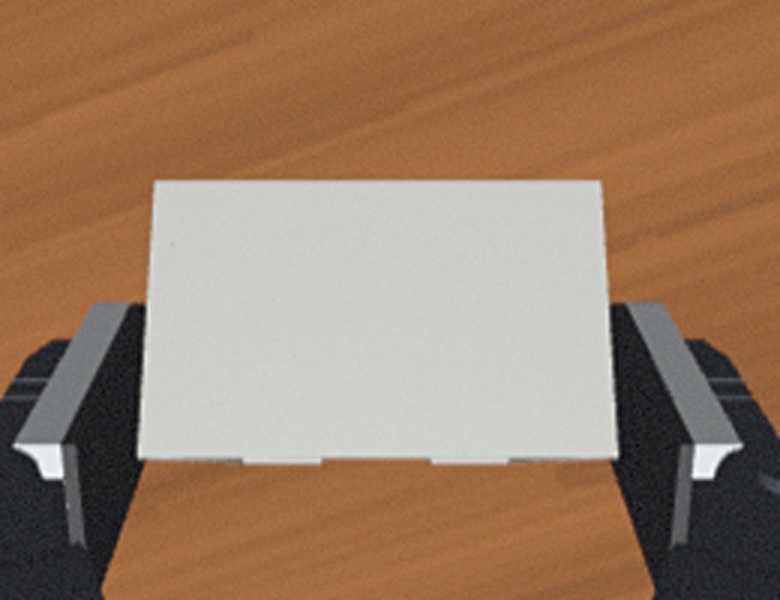

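```bash
python3 -m crank '{"jaw":[0.42,0.42],"offset":[[0,0,0],[0,0,0]],"roll":[0,0]}' 20
python3 - <<'E'
from plant import robot
from h import *
s=robot.capture("wrist");o=robot.get_obs();c=robot.get_calibration("wrist");print(o["gripper_width"],o["wrist_force"])
cv2.imwrite("pics/w11.png",s)
crop(s,190,200,260,200,3,"pics/w11c.png")
crop(robot.capture("side"),270,230,160,120,5,"pics/s11c.png")
E
```

```text
time_s: 8.32
tool_pos: [0.4125, 0.1901, 0.0866]
tcp_rot: [0.178, 0.984, 0.0, 0.0]
wrist_force: [0.1, -0.6, -1.9]
gripper_width: 0.74
0.7414832439316921 [-0.83582078 -0.22209781 -2.09119171]
```

View pics/w11c.png

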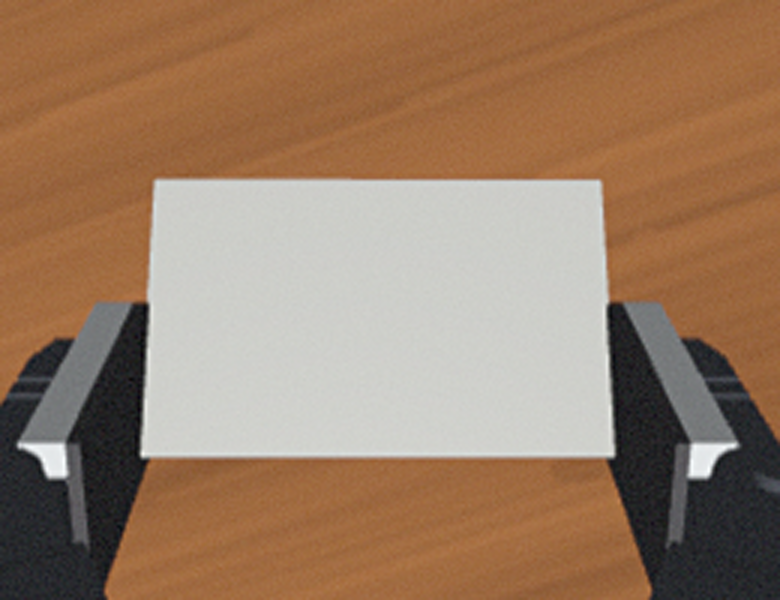

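View pics/s11c.png

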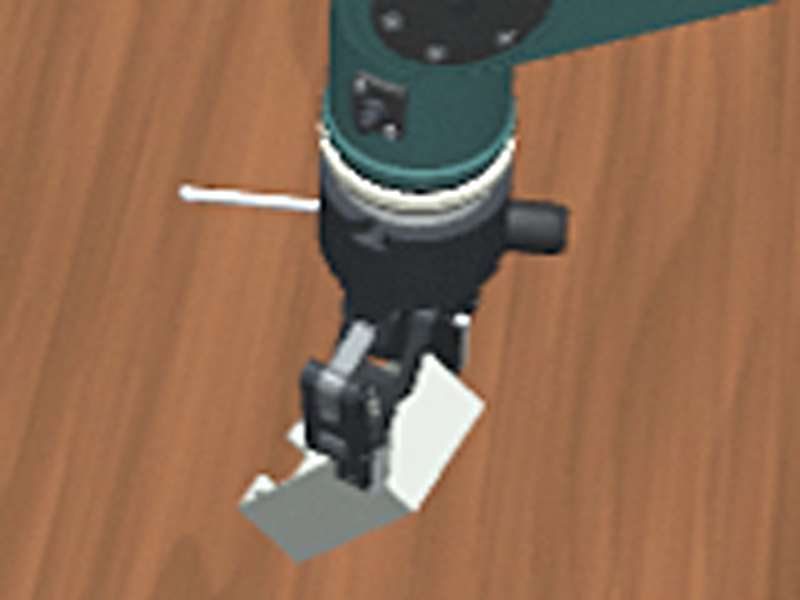

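```bash
python3 - <<'E'
from plant import robot
from h import *
from scipy.optimize import least_squares
o=robot.get_obs();c=robot.get_calibration("wrist")
rim=(190+142/3,190+614/3,352.7);out=(190+155/3,190+601/3,260.2)
tilt(c,o,rim,out)
Rt=Ro.from_quat(o["tcp_rot"])
def f(p):
    x,z,th,y=p;r=[]
    for s,(a,b,v) in ((0,rim),(.038,out)):
        for yy,u in ((-.032,a),(.032,b)):
            X=o["tool_pos"]+Rt.apply([x+s*np.sin(th),y+yy,z+s*np.cos(th)]);q=proj(c,X);r+=[q[0]-u,q[1]-v]
    return r
s=least_squares(f,[0,-.02,1,0]);print(s.x.round(4),np.degrees(s.x[2]),s.fun.round(1))
E
```

```text
rim [-0.0083  0.0008 -0.0159] outer [0.0247 0.0008 0.0034]
len 0.0382 tilt from vertical 59.8
[-8.2000e-03 -1.5900e-02  1.0479e+00  8.0000e-04] 60.039858264938324 [-0.  -0.1  0.1 -0.2 -0.2  0.2  0.1  0.2]
```

```bash
python3 -m crank '{"jaw":[0.42,0.42,0.42,0.42,0.42,0.42,0.42,0.42,0.42,0.42],"offset":[[0,0,0.002],[-0.007,0,0.002],[-0.0136,0,0.001],[-0.0205,0,0],[-0.0275,0,0],[-0.0344,0,0],[-0.0414,0,0.001],[-0.0465,0,0.002],[-0.0515,0,0.003],[-0.0515,0,0.003]],"roll":[0,0,0,0,0,0,0,0,0,0]}' 20
python3 - <<'E'
from plant import robot
from h import *
s=robot.capture("wrist");o=robot.get_obs();c=robot.get_calibration("wrist");print(o["gripper_width"],o["wrist_force"])
cv2.imwrite("pics/w12.png",s)
crop(s,190,200,260,200,3,"pics/w12c.png")
crop(robot.capture("side"),250,230,160,120,5,"pics/s12c.png")
E
```

```text
time_s: 9.25
tool_pos: [0.4628, 0.1717, 0.086]
tcp_rot: [0.178, 0.984, 0.001, 0.002]
wrist_force: [-1.3, -1.9, 8.5]
gripper_width: 0.744
0.7450917028917341 [ 0.09686326 -1.99678183  8.79084643]
```

View pics/w12c.png

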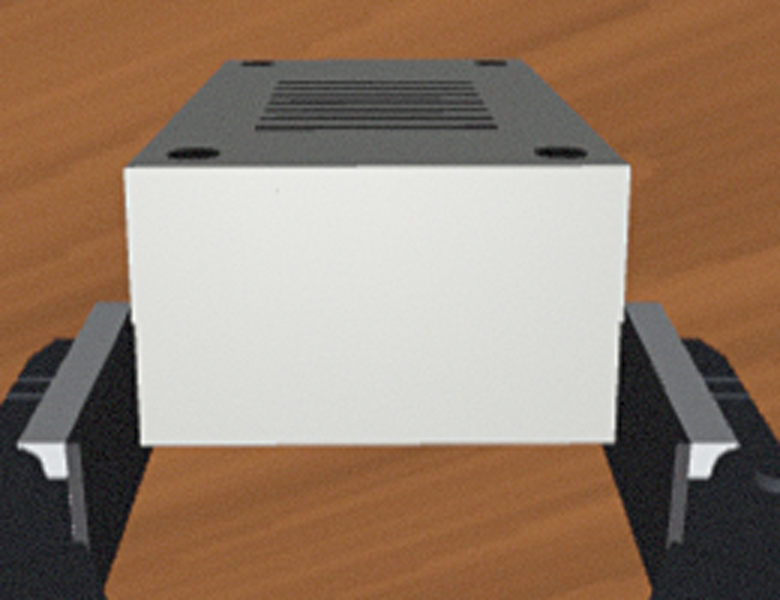

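View pics/s12c.png

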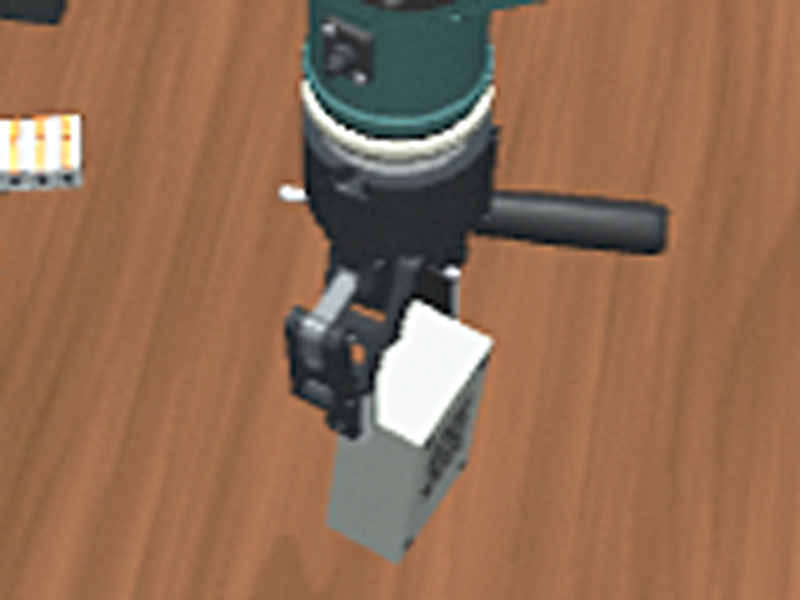

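```bash
cat >> h.py <<'E'
from scipy.optimize import least_squares
def fit(c,o,rim,out,th0=1.5):
    Rt=Ro.from_quat(o["tcp_rot"])
    def f(p):
        x,z,th,y=p;r=[]
        for s,(a,b,v) in ((0,rim),(.038,out)):
            for yy,u in ((-.032,a),(.032,b)):
                X=o["tool_pos"]+Rt.apply([x+s*np.sin(th),y+yy,z+s*np.cos(th)]);q=proj(c,X);r+=[q[0]-u,q[1]-v]
        return r
    s=least_squares(f,[0,-.02,th0,0]);print(s.x.round(4),np.degrees(s.x[2]).round(1),s.fun.round(1));return s.x
E
python3 - <<'E'
from plant import robot
from h import *
o=robot.get_obs();c=robot.get_calibration("wrist")
fit(c,o,(190+141/3,190+615/3,200+443/3),(190+126/3,190+629/3,200+166/3))
E
```

```text
[-5.5000e-03 -1.6400e-02  1.4629e+00  8.0000e-04] 83.8 [-0.5 -0.1  0.3 -0.3  0.3  0.2 -0.1  0.1]
```

```bash
python3 -m crank '{"jaw":[0.42,0.42,0.42,0.42,0.47,0.5,0.6,0.8,1,1,1],"offset":[[-0.004,0,0],[-0.008,0,0],[-0.011,0,0.001],[-0.011,0,0.001],[-0.011,0,0],[-0.011,0,0],[-0.011,0,0],[-0.011,0,0],[-0.011,0,0],[-0.011,0,0],[-0.011,0,0]],"roll":[0,0,0,0,0,0,0,0,0,0,0]}' 20
python3 - <<'E'
from plant import robot
from h import *
s=robot.capture("wrist");o=robot.get_obs();c=robot.get_calibration("wrist");print(o["gripper_width"],o["wrist_force"])
cv2.imwrite("pics/w13.png",s)
crop(s,190,200,260,200,3,"pics/w13c.png")
crop(robot.capture("side"),250,230,160,120,5,"pics/s13c.png")
E
```

```text
time_s: 10.27
tool_pos: [0.4707, 0.1681, 0.0831]
tcp_rot: [0.178, 0.984, -0.0, -0.0]
wrist_force: [0.6, 0.1, 0.5]
gripper_width: 1.0
1.0008816623612404 [-0.34692064 -0.14489236 -0.47358348]
```

View pics/w13c.png

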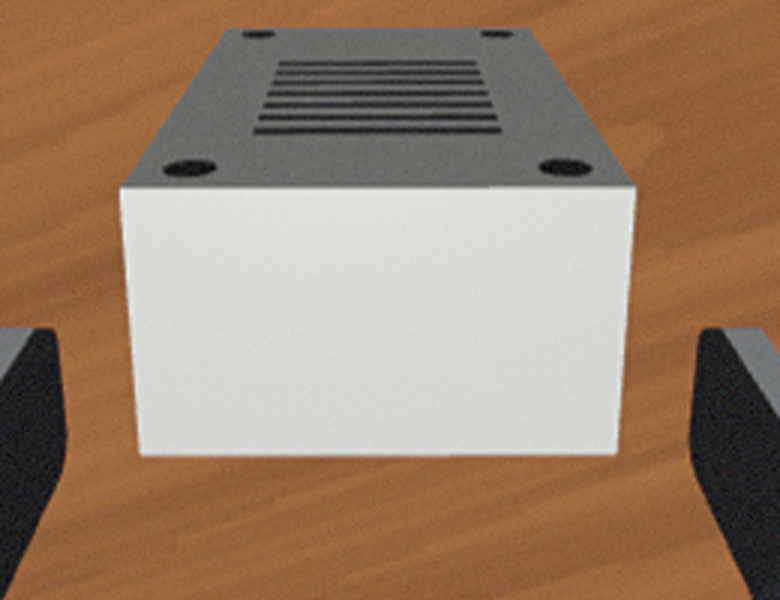

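View pics/s13c.png

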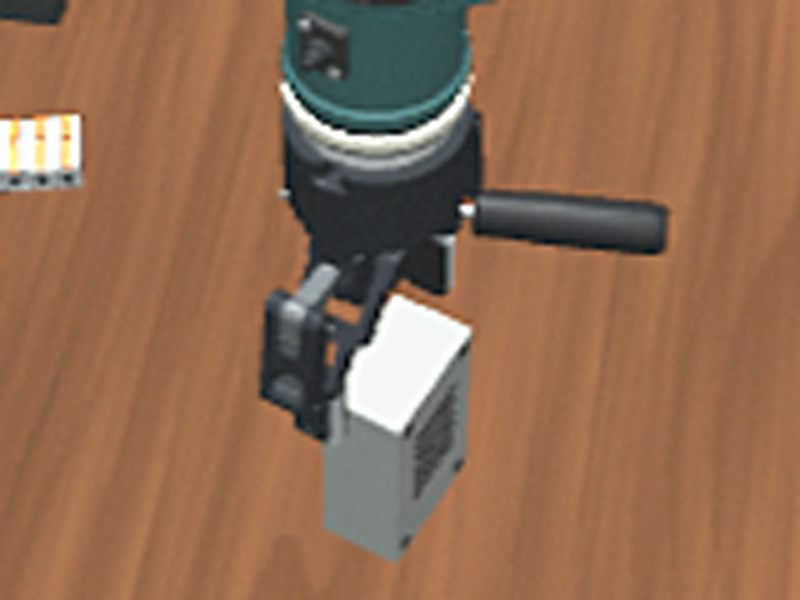

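```bash
python3 - <<'E'
from plant import robot
from h import *
o=robot.get_obs();c=robot.get_calibration("wrist")
for u,v in [(140,455),(617,454),(121,187),(635,186)]:
    X=ray(c,190+u/3,200+v/3,.1);print(X.round(4),intool(o,X).round(4))
E
```

```text
[0.4665 0.1364 0.1   ] [-0.0072 -0.0312 -0.0168]
[0.4889 0.1965 0.1   ] [-0.0071  0.0329 -0.0168]
[0.4307 0.15   0.1   ] [ 0.0311 -0.0311 -0.0168]
[0.4529 0.2096 0.1   ] [ 0.0312  0.0326 -0.0168]
```

```bash
python3 -m crank '{"jaw":[1,1,1,0.4,0.4,0.4,0.4,0.4],"offset":[[0.009,0.001,0.007],[0.018,0.001,0.014],[0.018,0.001,0.02],[0.018,0.001,0.02],[0.018,0.001,0.02],[0.018,0.001,0.02],[0.018,0.001,0.02],[0.018,0.001,0.02]],"roll":[0,0,0,0,0,0,0,0]}' 20
python3 -m crank '{"jaw":[0.4,0.4,0.4,0.4,0.4,0.4,0.4,0.4],"offset":[[0,0,0.002],[-0.0075,0,0],[-0.0151,0,-0.001],[-0.023,0,-0.001],[-0.0306,0,-0.001],[-0.0385,0,0],[-0.0459,0,0.001],[-0.0535,0,0.003]],"roll":[0,0,0,0,0,0,0,0]}' 20
python3 - <<'E'
from plant import robot
from h import *
s=robot.capture("wrist");o=robot.get_obs();c=robot.get_calibration("wrist");print(o["gripper_width"],o["wrist_force"])
cv2.imwrite("pics/w14.png",s)
crop(robot.capture("side"),240,230,160,120,5,"pics/s14c.png")
E
```

```text
time_s: 11.03
tool_pos: [0.4545, 0.1754, 0.0634]
tcp_rot: [0.178, 0.984, 0.0, 0.0]
wrist_force: [-1.2, 0.5, -1.6]
gripper_width: 0.746
time_s: 11.7
tool_pos: [0.5043, 0.1564, 0.0629]
tcp_rot: [0.178, 0.984, -0.0, -0.001]
wrist_force: [-10.4, -1.9, 23.0]
gripper_width: 0.746
0.7483210432810028 [-1.31707686 -2.78285373  8.68294713]
```

View pics/w14.png

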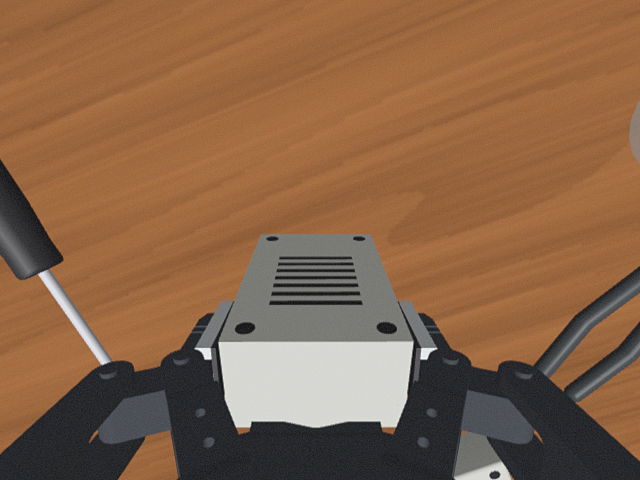

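View pics/s14c.png

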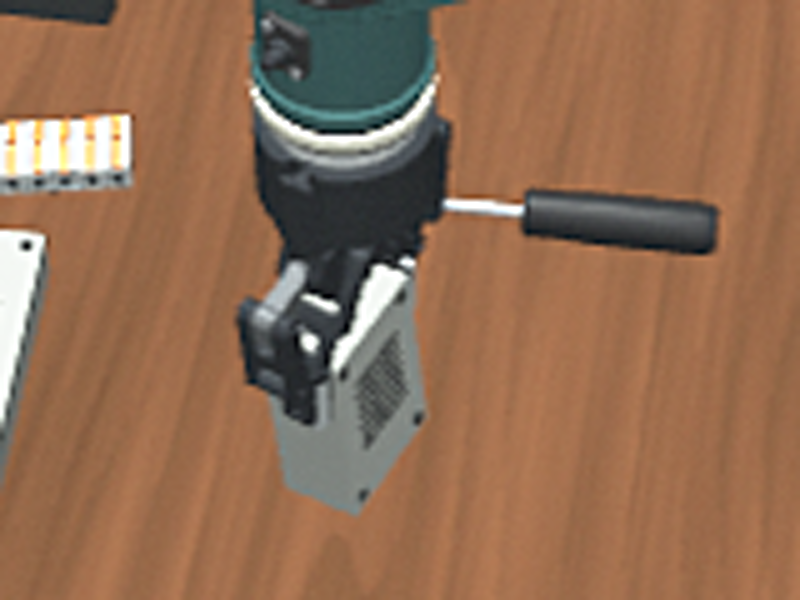

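```bash
cat >> h.py <<'E'
def fitface(c,o,near,far,th0=1.2,L=.1):
    # near=(uL,uR,v) A-end outer edge, far = B-end outer edge; tool frame far=near+L*(-cos t? ) -> (sin th, cos th) in (x,z)
    Rt=Ro.from_quat(o["tcp_rot"])
    def f(p):
        x,z,th,y=p;r=[]
        for s,(a,b,v) in ((0,near),(L,far)):
            for yy,u in ((-.032,a),(.032,b)):
                X=o["tool_pos"]+Rt.apply([x+s*np.sin(th),y+yy,z+s*np.cos(th)]);q=proj(c,X);r+=[q[0]-u,q[1]-v]
        return r
    s=least_squares(f,[0,-.02,th0,0]);x,z,th,y=s.x
    print("A outer",x.round(4),z.round(4),"B outer",(x+L*np.sin(th)).round(4),(z+L*np.cos(th)).round(4),"psi",np.degrees(th).round(1),s.fun.round(1))
E
python3 - <<'E'
from plant import robot
from h import *
o=robot.get_obs();c=robot.get_calibration("wrist");print(o["tool_pos"])
fitface(c,o,(219,413.5,342),(260.5,371.5,235.5),.3)
E
```

```text
[0.50650189 0.15576164 0.06290138]
A outer 0.0116 -0.0393 B outer 0.0196 0.0604 psi 4.6 [-0.1  0.1  0.4 -0.   0.7 -0.  -1.1 -0.1]
```

```bash
python3 -m crank '{"jaw":[0.48,0.5,0.55,0.7,0.7,0.4,0.4,0.4],"offset":[[0,0,-0.002],[0,0,-0.003],[0,0,-0.003],[0,0,-0.003],[0,0,-0.003],[0,0,-0.003],[0,0,-0.003],[0,0,-0.003]],"roll":[0,0,0,0,0,0,0,0]}' 20
python3 - <<'E'
from plant import robot
from h import *
s=robot.capture("wrist");o=robot.get_obs();c=robot.get_calibration("wrist");print(o["gripper_width"],o["wrist_force"])
cv2.imwrite("pics/w15.png",s)
crop(s,190,220,260,200,3,"pics/w15c.png")
E
```

```text
time_s: 12.47
tool_pos: [0.5042, 0.1567, 0.0631]
tcp_rot: [0.178, 0.984, -0.0, -0.0]
wrist_force: [-0.2, -0.4, -0.4]
gripper_width: 0.743
0.7488843755523561 [ 0.61313801  1.0292954  -0.83258711]
```

View pics/w15c.png

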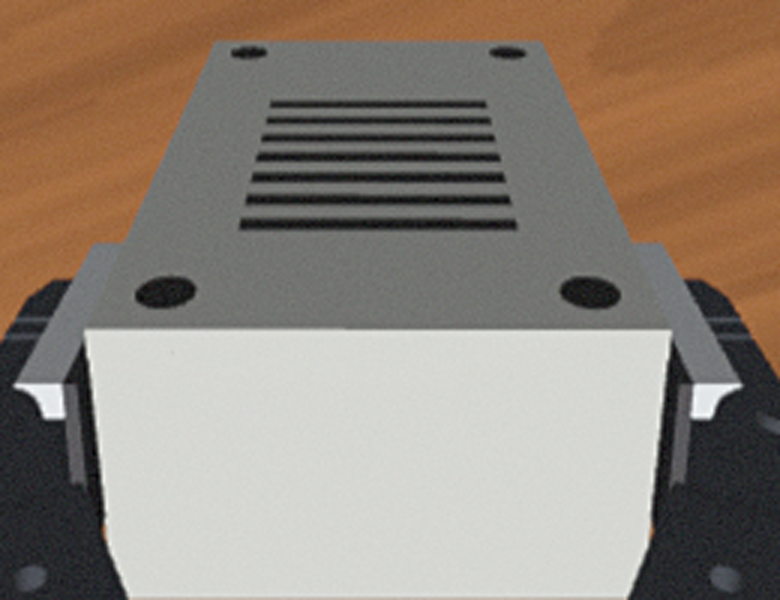

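```bash
python3 - <<'E'
from plant import robot
from h import *
o=robot.get_obs();c=robot.get_calibration("wrist")
fitface(c,o,(190+86/3,190+670/3,329.7),(190+217/3,190+542/3,233.7),.1)
E
```

```text
A outer 0.0153 -0.0378 B outer 0.0202 0.062 psi 2.8 [ 0.4  0.1  0.4 -0.1 -0.8  0.  -0.6 -0. ]
```

```bash
python3 -m crank '{"jaw":[0.489,0.489,0.489,0.489,0.489,0.489,0.489,0.489,0.489],"offset":[[0,0,0.001],[0,0,0.001],[-0.005,0,0],[-0.01,0,-0.001],[-0.0145,0,-0.001],[-0.022,0,-0.001],[-0.0292,0,-0.001],[-0.0365,0,0],[-0.0437,0,0.002]],"roll":[0,0,0,0,0,0,0,0,0]}' 20
python3 - <<'E'
from plant import robot
from h import *
s=robot.capture("wrist");o=robot.get_obs();c=robot.get_calibration("wrist");print(o["gripper_width"],o["wrist_force"])
cv2.imwrite("pics/w16.png",s)
crop(s,190,220,260,200,3,"pics/w16c.png")
E
```

```text
time_s: 13.27
tool_pos: [0.5459, 0.1413, 0.0632]
tcp_rot: [0.178, 0.984, 0.0, -0.0]
wrist_force: [-7.4, -0.2, 16.5]
gripper_width: 0.747
0.7475318550057751 [-0.01898323 -1.18926084  6.18586246]
```

View pics/w16c.png

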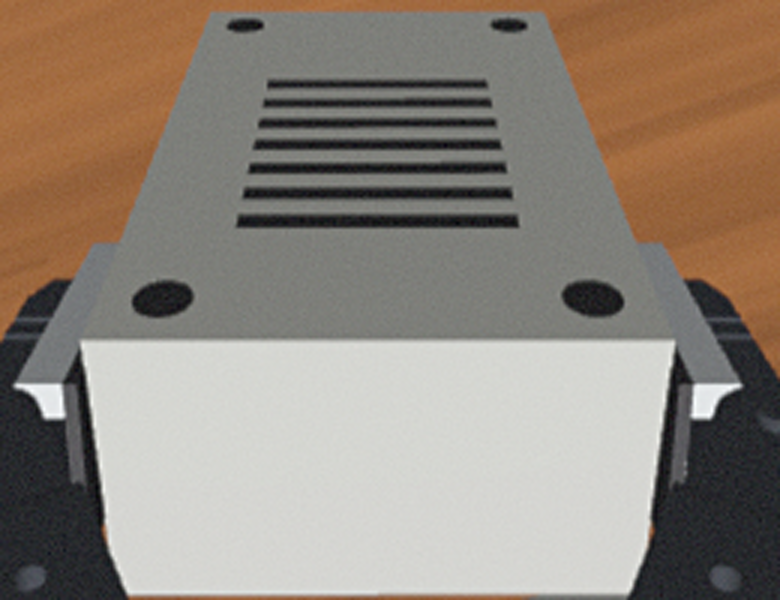

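```bash
python3 -m crank '{"jaw":[0.4,0.4,0.4,0.4,0.4,0.4,0.46,0.485,0.494,0.494],"offset":[[0,0,-0.004],[0.02,0,-0.008],[0.05,0,-0.008],[0.08,0,-0.008],[0.08,0,-0.004],[0.08,0,-0.001],[0.08,0,-0.001],[0.08,0,-0.001],[0.08,0,-0.001],[0.08,0,-0.001]],"roll":[0,0,0,0,0,0,0,0,0,0]}' 20
python3 -m crank '{"jaw":[0.494,0.494,0.494,0.494,0.494,0.494,0.494,0.494],"offset":[[-0.005,0,0.001],[-0.01,0,0.001],[-0.015,0,0.001],[-0.02,0,0.001],[-0.025,0,0.001],[-0.03,0,0.002],[-0.035,0,0.003],[-0.04,0,0.004]],"roll":[0,0,0,0,0,0,0,0]}' 20
python3 - <<'E'
from plant import robot
from h import *
s=robot.capture("wrist");o=robot.get_obs();c=robot.get_calibration("wrist");print(o["gripper_width"],o["wrist_force"])
cv2.imwrite("pics/w17.png",s)
crop(s,190,220,260,200,3,"pics/w17c.png")
E
```

```text
time_s: 14.15
tool_pos: [0.471, 0.1693, 0.0632]
tcp_rot: [0.178, 0.984, 0.0, 0.0]
wrist_force: [-4.0, -0.2, 6.3]
gripper_width: 0.748
time_s: 14.82
tool_pos: [0.5082, 0.1553, 0.0579]
tcp_rot: [0.178, 0.984, 0.0, -0.0]
wrist_force: [-1.3, 0.9, 0.8]
gripper_width: 0.749
0.7457294986829335 [-0.02778572  0.23831755  1.25673869]
```

View pics/w17c.png

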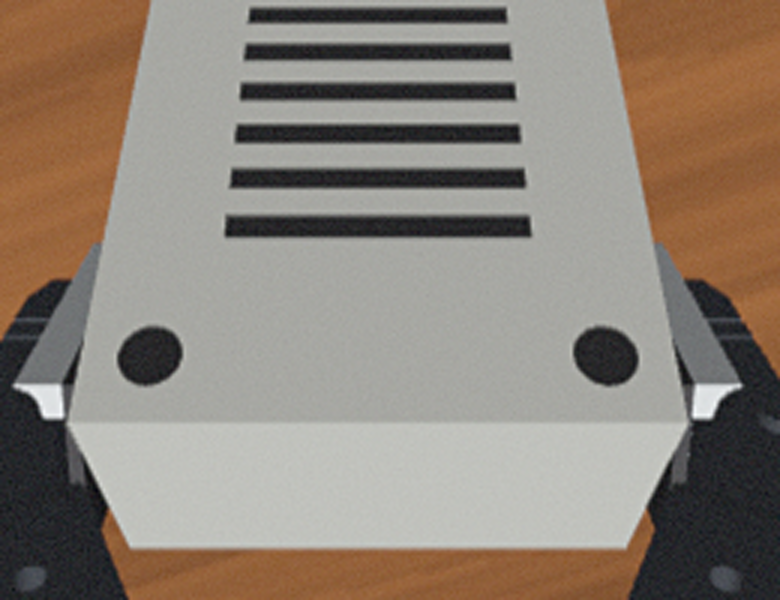

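```bash
python3 - <<'E'
from plant import robot
from h import *
o=robot.get_obs();c=robot.get_calibration("wrist")
x,z,th,y=fit(c,o,(190+131/3,190+627/3,220+548/3),(190+69/3,190+688/3,220+423/3),2.2)
psi=th-np.pi/2
d=np.array([np.sin(psi),np.cos(psi)]);w=np.array([np.sin(th),np.cos(th)])
Brim=np.array([x,z])+.1*d;print("Brim",Brim,"z world",o["tool_pos"][2]-Brim[1])
for g in (-.018,-.022,-.026):
    G=np.array([0,g])-np.array([x,z]);print("a,b",G@d,G@w)
    a,b=.1-G@d,G@w
    for p in (40,50,60,70,80,88):
        q=np.radians(p);q0=psi
        X=lambda q:(b*np.cos(q)-a*np.sin(q),a*np.cos(q)+b*np.sin(q))
        print(p,np.round(np.array(X(q))-np.array(X(q0)),4))
E
```

```text
[-2.3000e-02 -2.7400e-02  2.1083e+00  8.0000e-04] 120.8 [ 0.1  0.1 -0.5 -0.   0.   0.1  0.3 -0.1]
Brim [0.02819922 0.058527  ] z world -0.0007964972756870775
a,b 0.019825622698839508 0.014954827871309279
40 [-0.0119 -0.0055]
50 [-0.0236 -0.0135]
60 [-0.0338 -0.0235]
70 [-0.042  -0.0351]
80 [-0.0482 -0.0479]
88 [-0.0514 -0.0588]
a,b 0.016389571628339244 0.017002644523481537
40 [-0.0125 -0.0055]
50 [-0.0249 -0.0138]
60 [-0.0357 -0.024 ]
70 [-0.0446 -0.036 ]
80 [-0.0512 -0.0493]
88 [-0.0548 -0.0606]
a,b 0.012953520557838983 0.019050461175653798
40 [-0.0132 -0.0056]
50 [-0.0262 -0.014 ]
60 [-0.0377 -0.0245]
70 [-0.0471 -0.0369]
80 [-0.0542 -0.0507]
88 [-0.0581 -0.0625]
```

```bash
python3 -m crank '{"jaw":[0.494,0.494,0.494,0.494,0.494,0.494,0.494,0.494,0.494,0.494],"offset":[[-0.006,0,0.003],[-0.0125,0,0.0065],[-0.019,0,0.01],[-0.025,0,0.015],[-0.03,0,0.02],[-0.0357,0,0.025],[-0.04,0,0.031],[-0.0446,0,0.037],[-0.048,0,0.043],[-0.051,0,0.05]],"roll":[0,0,0,0,0,0,0,0,0,0]}' 20
python3 - <<'E'
from plant import robot
from h import *
s=robot.capture("wrist");o=robot.get_obs();c=robot.get_calibration("wrist");print(o["gripper_width"],o["wrist_force"])
cv2.imwrite("pics/w18.png",s)
crop(robot.capture("side"),220,230,160,120,5,"pics/s18c.png")
E
```

```text
time_s: 15.7
tool_pos: [0.557, 0.1371, 0.0082]
tcp_rot: [0.178, 0.984, 0.0, 0.001]
wrist_force: [3.5, -2.0, 4.1]
gripper_width: 0.75
0.748502460660863 [ 3.4319219  -0.55677184  3.56265865]
```

View pics/w18.png

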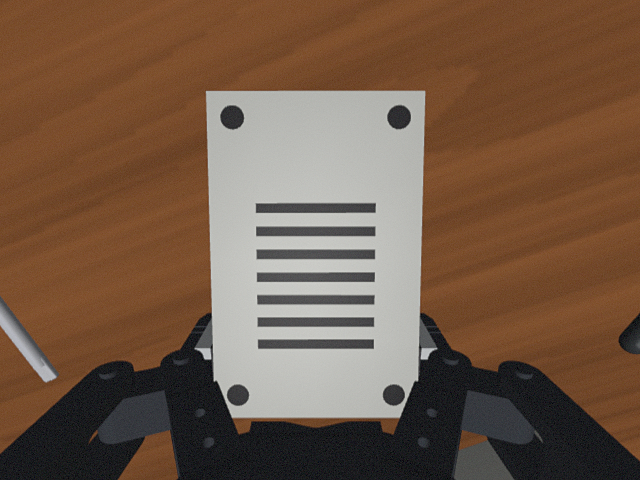

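View pics/s18c.png

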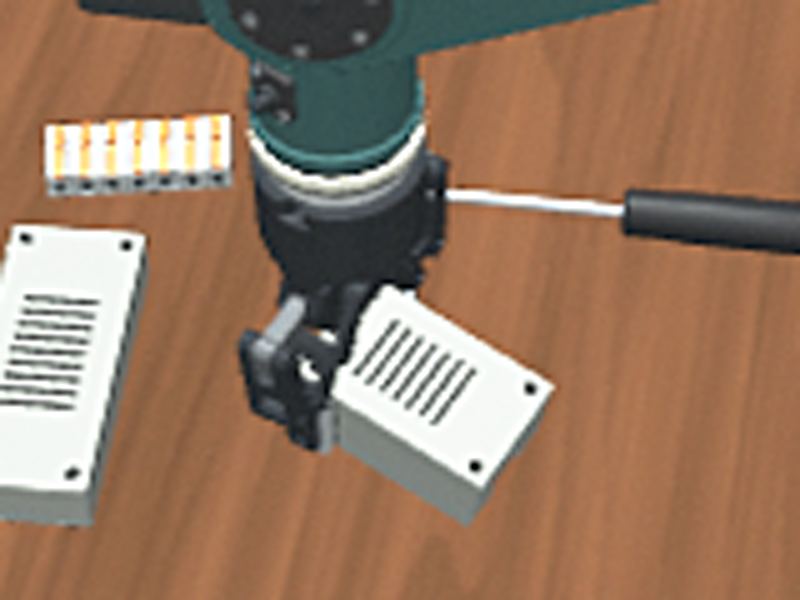

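```bash
python3 -m crank '{"jaw":[0.497,0.5,0.503,0.51,0.6,0.8,1,1,1],"offset":[[-0.001,0,0.003],[-0.002,0,0.005],[-0.002,0,0.005],[-0.002,0,0.004],[-0.002,0,0.003],[-0.002,0,0],[-0.002,0,-0.005],[-0.002,0,-0.04],[-0.002,0,-0.06]],"roll":[0,0,0,0,0,0,0,0,0]}' 20
python3 - <<'E'
from plant import robot
from h import *
s=robot.capture("wrist");o=robot.get_obs();c=robot.get_calibration("wrist");print(o["gripper_width"],o["wrist_force"])
cv2.imwrite("pics/w19.png",s)
E
```

```text
time_s: 16.55
tool_pos: [0.5577, 0.1369, 0.0704]
tcp_rot: [0.178, 0.984, 0.0, 0.0]
wrist_force: [1.1, 0.2, 1.7]
gripper_width: 1.002
0.9977284231860278 [ 1.51651754 -0.0934814   2.49684886]
```

View pics/w19.png

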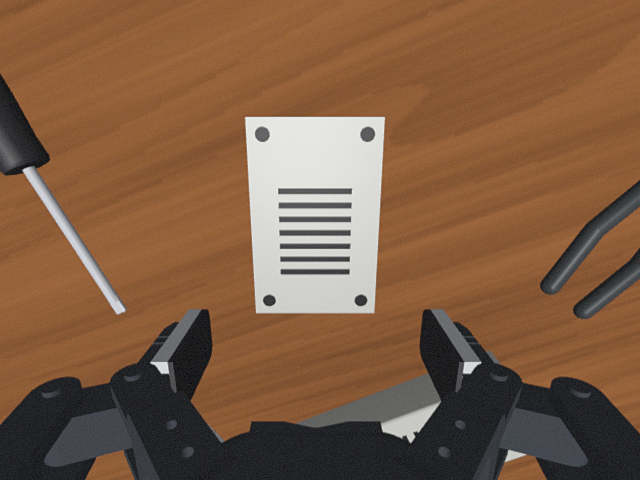

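```bash
python3 - <<'E'
from plant import robot
from h import *
o=robot.get_obs();c=robot.get_calibration("wrist");P=[]
for u,v in [(245.5,117),(384.5,117),(375,313),(257,313)]:
    X=ray(c,u,v,.038);P.append(intool(o,X));print(X.round(4),P[-1].round(4))
print(np.mean(P,0))
E
```

```text
[0.4714 0.1367 0.038 ] [ 0.0842 -0.0323  0.0369]
[0.4943 0.198  0.038 ] [0.0842 0.0332 0.0372]
[0.5914 0.1625 0.038 ] [-0.0192  0.0339  0.0382]
[0.5681 0.1008 0.038 ] [-0.019  -0.032   0.0379]
[0.03253503 0.00070763 0.03757368]
```

```bash
python3 -m crank '{"jaw":[1,1,1,1,0.35,0.35,0.35,0.35,0.35,0.35],"offset":[[0.0335,0.0007,0],[0.0335,0.0007,0.03],[0.0335,0.0007,0.064],[0.0335,0.0007,0.064],[0.0335,0.0007,0.064],[0.0335,0.0007,0.064],[0.0335,0.0007,0.064],[0.0335,0.0007,0.064],[0.0335,0.0007,0.064],[0.0335,0.0007,0.064]],"roll":[0,0,0,0,0,0,0,0,0,0]}' 30
python3 -m crank '{"jaw":[0.35,0.35,0.35,0.35,0.35,0.35],"offset":[[0,0,-0.03],[0,0,-0.07],[0,0,-0.11],[0,0,-0.15],[0,0,-0.16],[0,0,-0.16]],"roll":[0,0,0,0,0,0]}' 30
python3 - <<'E'
from plant import robot
from h import *
s=robot.capture("wrist");o=robot.get_obs();print(o["gripper_width"],o["wrist_force"],o["joint_positions"])
cv2.imwrite("pics/w20.png",s)
E
```

```text
time_s: 17.43
tool_pos: [0.5277, 0.1493, 0.006]
tcp_rot: [0.178, 0.984, 0.001, 0.002]
wrist_force: [0.7, -0.0, 2.4]
gripper_width: 0.745
time_s: 17.93
tool_pos: [0.529, 0.1497, 0.1698]
tcp_rot: [0.178, 0.984, 0.002, 0.005]
wrist_force: [1.1, -0.7, -1.2]
gripper_width: 0.746
0.7445327278824205 [-0.62206727 -0.01547632 -1.42665276] [ 1.72526954e-01  1.01642793e-01  1.48483266e+00 -1.29453795e-05
  1.55112000e+00 -1.04045065e+00]
```

View pics/w20.png

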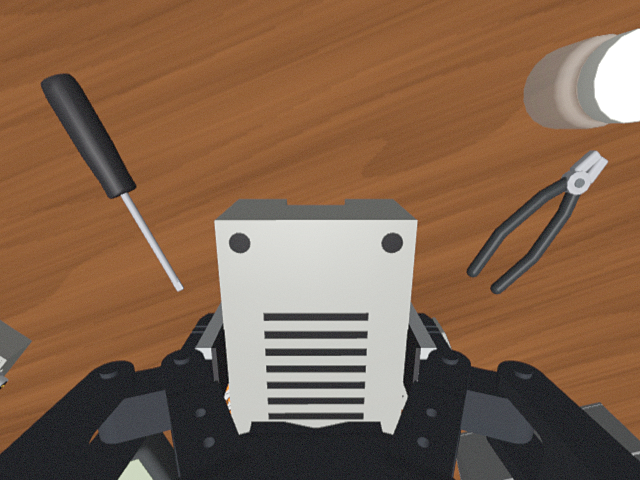

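```bash
python3 -m crank '{"jaw":[0.35,0.35,0.35,0.35,0.35,0.35,0.35,0.35,0.35,0.35,0.35,0.35],"offset":[[-0.0265,-0.03,-0.02],[-0.0265,-0.07,-0.02],[-0.0265,-0.11,-0.02],[-0.0265,-0.15,-0.02],[-0.0265,-0.19,-0.02],[-0.0265,-0.23,-0.02],[-0.0265,-0.27,-0.02],[-0.0265,-0.31,-0.02],[-0.0265,-0.35,-0.02],[-0.0265,-0.39,-0.02],[-0.0265,-0.415,-0.02],[-0.0265,-0.4226,-0.02]],"roll":[7,14,21,28,35,42,49,56,63,70,77,84]}' 30
python3 -m crank '{"jaw":[0.35,0.35,0.35,0.35,0.35,0.35,0.35,0.35,0.35],"offset":[[0,0,0],[0,0,0],[0,0,0],[0,0,0],[0,0,0],[0,0,0],[0,0,0],[0,0,0],[0,0,0]],"roll":[7,14,21,28,35,42,47,49.5,49.5]}' 30
python3 - <<'E'
from plant import robot
from h import *
s=robot.capture("wrist");o=robot.get_obs();print(o["gripper_width"],o["wrist_force"],o["joint_positions"])
cv2.imwrite("pics/w21.png",s)
R=Ro.from_quat(o["tcp_rot"]).as_matrix();print(np.degrees(np.arctan2(R[1,0],R[0,0])))
E
```

```text
time_s: 18.98
tool_pos: [0.4, -0.2584, 0.1802]
tcp_rot: [0.794, 0.608, -0.002, -0.003]
wrist_force: [-0.1, -0.6, -1.2]
gripper_width: 0.742
time_s: 19.73
tool_pos: [0.4018, -0.2548, 0.1805]
tcp_rot: [0.974, 0.225, -0.002, -0.003]
wrist_force: [0.9, 0.4, -1.8]
gripper_width: 0.743
0.7457940597224011 [-0.0045693  -0.40955127 -1.17382409] [-6.84501300e-01 -5.86328497e-02  1.61825206e+00  4.34484631e-05
  1.58814757e+00  4.31518017e-01]
26.057248641733004
```

View pics/w21.png

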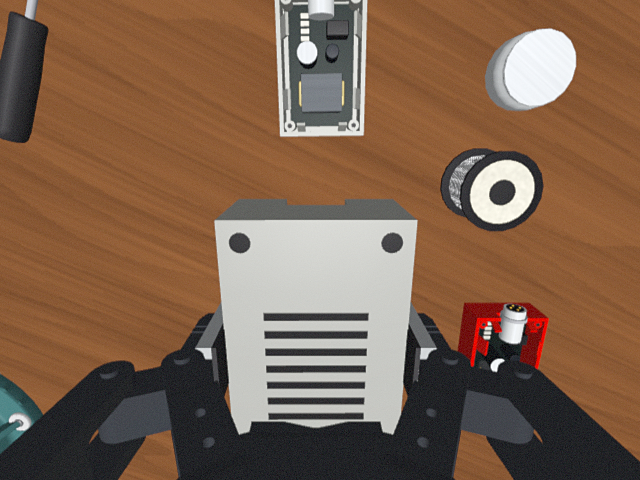

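```bash
python3 -m crank '{"jaw":[0.35,0.35,0.35,0.35],"offset":[[0.03,-0.002,0],[0.05,-0.002,0],[0.05,-0.002,0],[0.05,-0.002,0]],"roll":[0,0,0,0]}' 30
python3 - <<'E'
from plant import robot
from h import *
s=robot.capture("wrist");o=robot.get_obs();print(o["tool_pos"])
cv2.imwrite("pics/w22.png",s);crop(s,240,30,160,120,5,"pics/w22a.png");crop(s,200,180,240,120,3,"pics/w22b.png")
E
```

```text
time_s: 20.12
tool_pos: [0.4469, -0.2314, 0.1824]
tcp_rot: [0.974, 0.226, -0.001, -0.001]
wrist_force: [-0.8, -0.6, -1.0]
gripper_width: 0.742
[ 0.4465155  -0.2317796   0.18269092]
```

View pics/w22a.png

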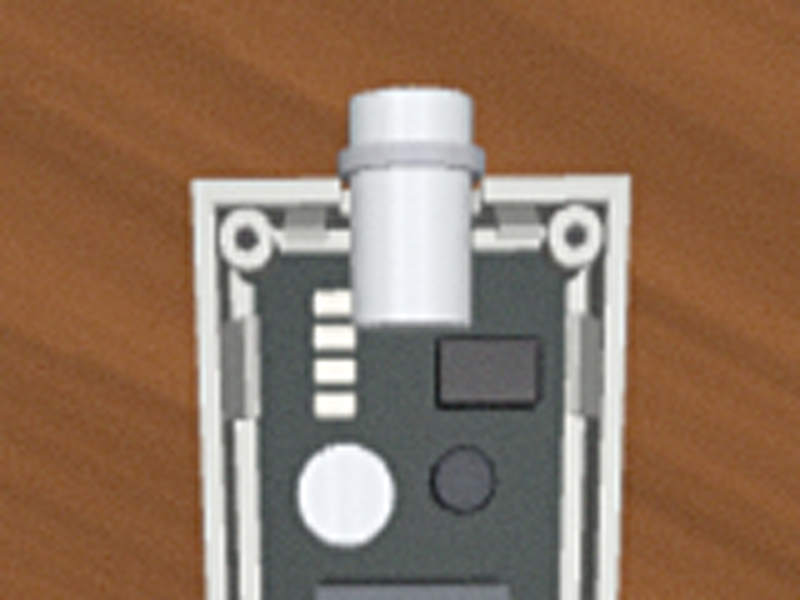

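View pics/w22b.png

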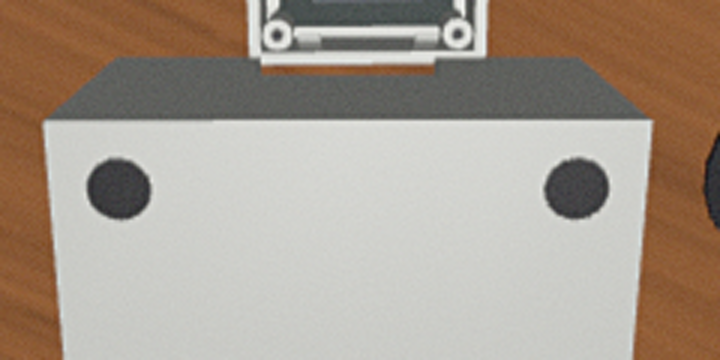

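```bash
python3 - <<'E'
from plant import robot
from h import *
o=robot.get_obs();c=robot.get_calibration("wrist")
def t(u,v,z):
    r=intool(o,ray(c,u,v,z));return r
print("base");B=[t(278.4,66.2,.034),t(366,65.2,.034),t(362,202,.034),t(283.1,202,.034)]
for b in B:print(b.round(4))
f=(B[0]+B[1])/2;n=(B[2]+B[3])/2;print("far mid",f,"near mid",n,"yaw tool deg",np.degrees(np.arctan2((f-n)[1],(f-n)[0])),"from far edge",np.degrees(np.arctan2(-(B[1]-B[0])[0],(B[1]-B[0])[1])))
print("cover outer far edge");z=o["tool_pos"][2]+.032
for u,v in [(214.7,220),(417.3,220)]:
    for zz in (z-.003,z,z+.003):print(t(u,v,zz).round(4))
# connector
print("connector barrel at outside end L/R, z=.043 top",t(240+350/5,30+92/5,.036).round(4),t(240+473/5,30+92/5,.036).round(4))
E
```

```text
base
[ 0.1224 -0.0285  0.1485]
[0.123  0.0357 0.1483]
[0.0217 0.0367 0.1486]
[ 0.0217 -0.0278  0.1487]
far mid [0.12265977 0.00359403 0.14842594] near mid [0.02169363 0.00443664 0.14863505] yaw tool deg -0.4781474862880475 from far edge -0.5505685428702555
cover outer far edge
[ 0.0489 -0.0337 -0.029 ]
[ 0.0496 -0.0329 -0.032 ]
[ 0.0503 -0.032  -0.035 ]
[ 0.0489  0.0317 -0.0292]
[ 0.0496  0.0308 -0.0322]
[ 0.0504  0.03   -0.0352]
connector barrel at outside end L/R, z=.043 top [ 0.1336 -0.0052  0.1464] [0.1336 0.0124 0.1464]
```

```bash
python3 -m crank '{"jaw":[0.35,0.35,0.35,0.35,0.35,0.35,0.35,0.35,0.35],"offset":[[0.03,0.005,0],[0.06,0.005,0],[0.072,0.005,0],[0.072,0.005,0.03],[0.072,0.005,0.065],[0.072,0.005,0.1],[0.072,0.005,0.117],[0.072,0.005,0.117],[0.072,0.005,0.117]],"roll":[-0.5,-0.5,-0.5,-0.5,-0.5,-0.5,-0.5,-0.5,-0.5]}' 30
python3 - <<'E'
from plant import robot
from h import *
s=robot.capture("wrist");o=robot.get_obs();print(o["tool_pos"])
cv2.imwrite("pics/w23.png",s);crop(s,200,100,240,180,3,"pics/w23a.png");crop(robot.capture("side"),280,160,100,75,8,"pics/s23.png")
crop(robot.capture("scene"),230,220,90,70,8,"pics/sc23.png")
E
```

```text
time_s: 20.92
tool_pos: [0.5126, -0.2051, 0.066]
tcp_rot: [0.973, 0.229, -0.001, -0.001]
wrist_force: [0.2, 0.4, -0.7]
gripper_width: 0.744
[ 0.51415802 -0.20582804  0.06819435]
```

View pics/w23a.png

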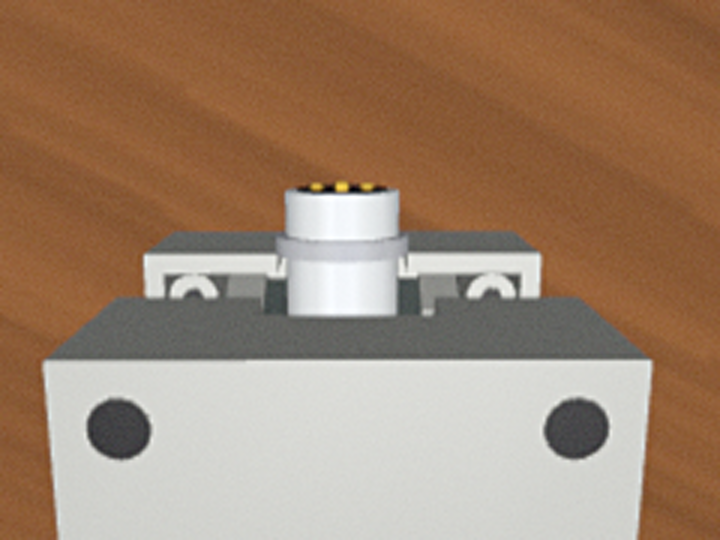

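View pics/s23.png

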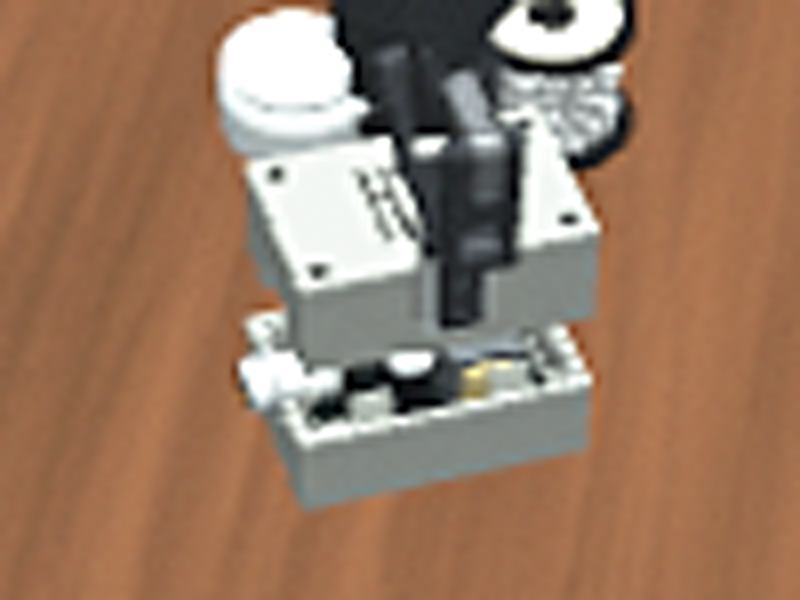

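View pics/sc23.png

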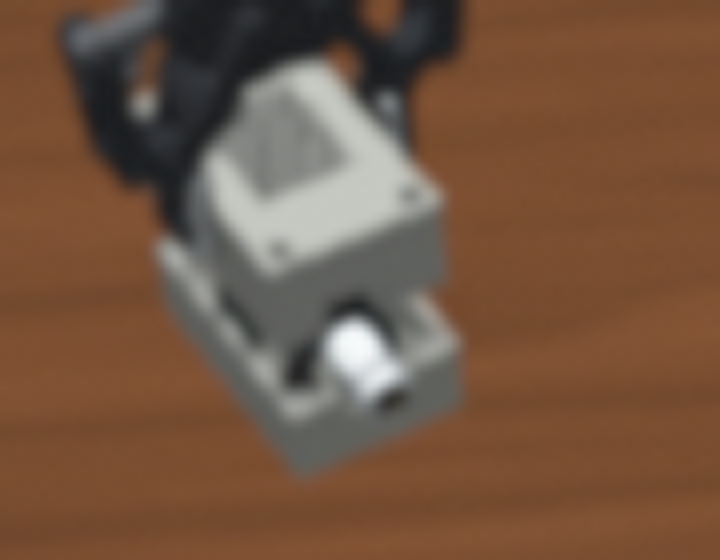

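```bash
python3 - <<'E'
from plant import robot
from h import *
o=robot.get_obs();c=robot.get_calibration("wrist");print(o["tool_pos"],o["wrist_force"])
for u,v,z in [(248.3,184.3,.034),(380,184.3,.034),(214.7,220,o["tool_pos"][2]+.0342),(417.3,220,o["tool_pos"][2]+.0342),(200+285/3,100+195/3,.036),(200+399/3,100+195/3,.036)]:
    print(intool(o,ray(c,u,v,z)).round(4))
E
```

```text
[ 0.51544643 -0.20626686  0.06997426] [ 1.0959523  -0.04456962 -1.9429821 ]
[ 0.0515 -0.0344  0.036 ]
[0.0515 0.0306 0.0362]
[ 0.0501 -0.0323 -0.0342]
[ 0.0501  0.0303 -0.0339]
[ 0.061  -0.0111  0.0341]
[0.061  0.0072 0.0342]
```

```bash
python3 -m crank '{"jaw":[0.35,0.35,0.35,0.35,0.35,0.35,0.35,0.35],"offset":[[0.0012,-0.0009,0.003],[0.0012,-0.0009,0.006],[0.0012,-0.0009,0.009],[0.0012,-0.0009,0.012],[0.0012,-0.0009,0.015],[0.0012,-0.0009,0.017],[0.0012,-0.0009,0.019],[0.0012,-0.0009,0.019]],"roll":[0,0,0,0,0,0,0,0]}' 30
python3 - <<'E'
from plant import robot
from h import *
s=robot.capture("wrist");o=robot.get_obs();print(o["tool_pos"],o["wrist_force"],o["ft_torque"])
crop(s,200,100,240,180,3,"pics/w24a.png");crop(robot.capture("side"),280,160,100,75,8,"pics/s24.png")
E
```

```text
time_s: 21.73
tool_pos: [0.5144, -0.2036, 0.0476]
tcp_rot: [0.973, 0.229, -0.0, -0.0]
wrist_force: [0.4, -0.2, -1.7]
gripper_width: 0.744
[ 0.51458101 -0.20369092  0.0478943 ] [-0.04458728 -0.01643471 -1.64422688] [ 0.02005127 -0.00675149 -0.00798084]
```

View pics/w24a.png

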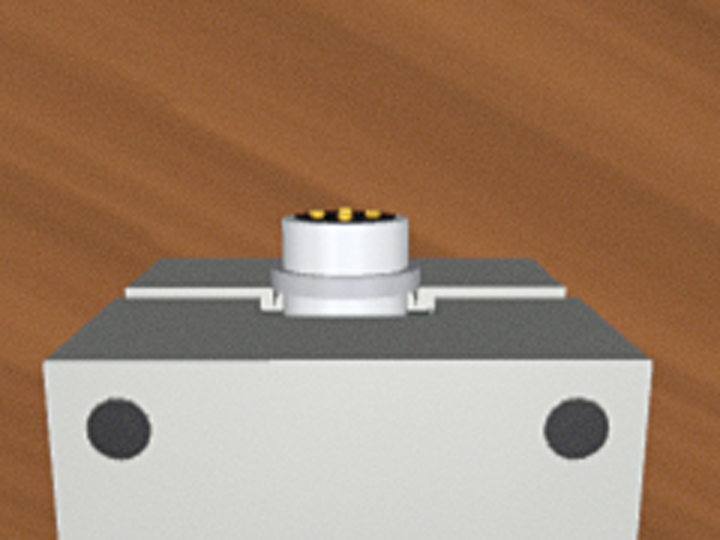

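View pics/s24.png

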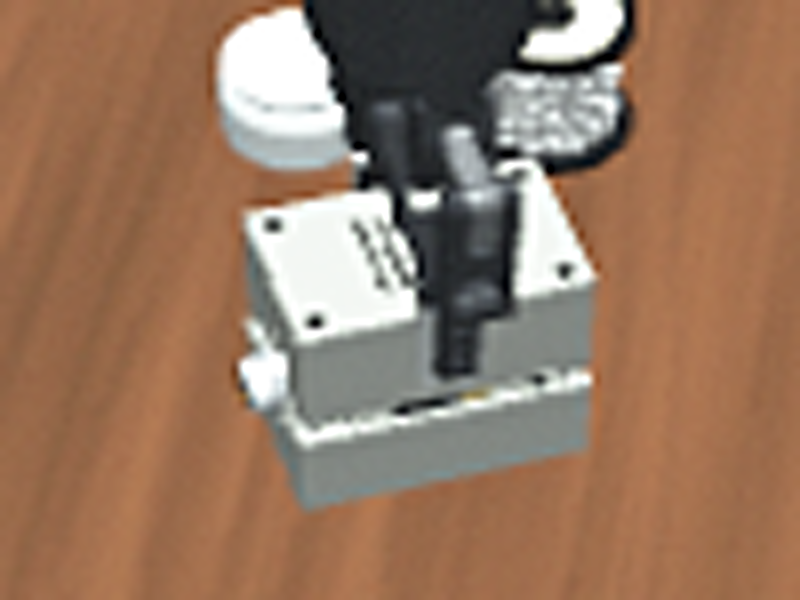

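```bash
python3 -m crank '{"jaw":[0.35,0.35,0.35,0.35,0.35,0.35,0.35,0.35],"offset":[[0,0,0.001],[0,0,0.002],[0,0,0.003],[0,0,0.004],[0,0,0.005],[0,0,0.006],[0,0,0.007],[0,0,0.007]],"roll":[0,0,0,0,0,0,0,0]}' 30
python3 -m crank '{"jaw":[0.35,0.35],"offset":[[0,0,0.0015],[0,0,0.0015]],"roll":[0,0]}' 30
```

```text
time_s: 22.5
tool_pos: [0.5146, -0.2037, 0.041]
tcp_rot: [0.973, 0.229, -0.0, -0.0]
wrist_force: [-1.1, 0.8, -1.4]
gripper_width: 0.74
time_s: 22.67
tool_pos: [0.515, -0.2039, 0.0401]
tcp_rot: [0.973, 0.229, 0.0, 0.0]
wrist_force: [0.0, 0.3, -0.4]
gripper_width: 0.742
```

```bash
python3 -m crank '{"jaw":[0.35,0.35],"offset":[[0,0,0.001],[0,0,0.001]],"roll":[0,0]}' 30
python3 -m crank '{"jaw":[0.35,0.35],"offset":[[0,0,0.001],[0,0,0.001]],"roll":[0,0]}' 30
python3 - <<'E'
from plant import robot
from h import *
s=robot.capture("wrist");o=robot.get_obs();print(o["tool_pos"],o["wrist_force"],o["ft_torque"])
crop(s,200,100,240,180,3,"pics/w25a.png");crop(robot.capture("side"),280,160,100,75,8,"pics/s25.png")
E
```

```text
time_s: 22.83
tool_pos: [0.5151, -0.2039, 0.0399]
tcp_rot: [0.973, 0.229, 0.0, 0.0]
wrist_force: [-1.0, 0.9, 4.0]
gripper_width: 0.744
time_s: 23.0
tool_pos: [0.5151, -0.2039, 0.04]
tcp_rot: [0.973, 0.229, 0.0, 0.0]
wrist_force: [-3.2, 1.6, 9.5]
gripper_width: 0.743
[ 0.51510184 -0.20392207  0.03997359] [-2.41125008  2.33439774  9.6049566 ] [ 0.34158623  0.76791831 -0.03467145]
```

View pics/w25a.png

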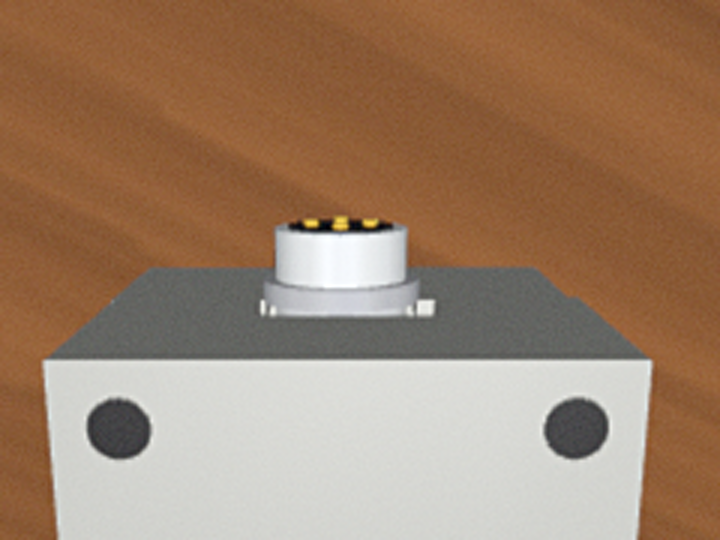

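View pics/s25.png

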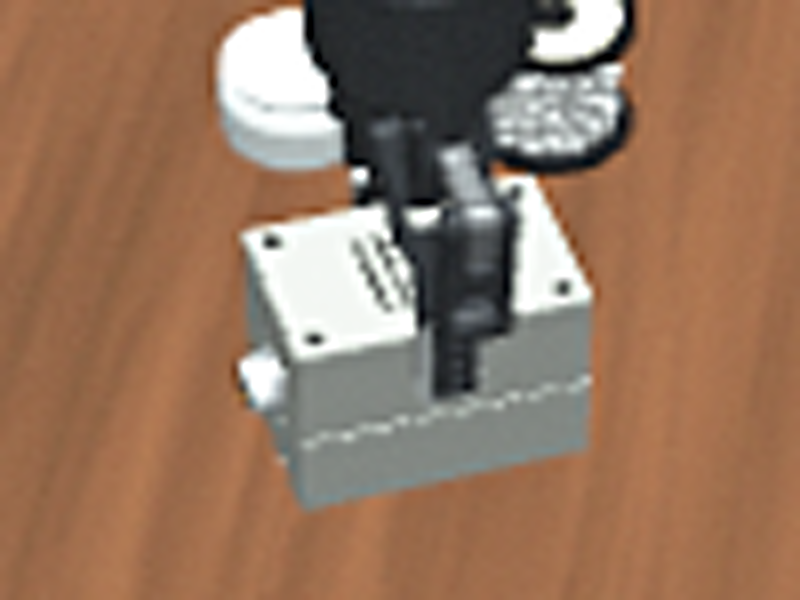

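```bash
python3 -m crank '{"jaw":[0.4,0.45,0.48,0.5,0.6,0.8,1,1,1],"offset":[[0,0,-0.001],[0,0,-0.001],[0,0,-0.001],[0,0,-0.001],[0,0,-0.001],[0,0,-0.001],[0,0,-0.001],[0,0,-0.001],[0,0,-0.001]],"roll":[0,0,0,0,0,0,0,0,0]}' 20
python3 -m crank '{"jaw":[1,1,1,1,1,1,1],"offset":[[0,0,-0.02],[0,0,-0.05],[0,0,-0.09],[-0.03,0,-0.13],[-0.07,0,-0.15],[-0.1,0,-0.15],[-0.1,0,-0.15]],"roll":[0,0,0,0,0,0,0]}' 20
python3 - <<'E'
from plant import robot
from h import *
s=robot.capture("wrist");o=robot.get_obs();print(o["tool_pos"],o["wrist_force"])
cv2.imwrite("pics/w26.png",s);si=robot.capture("side");cv2.imwrite("pics/s26f.png",si);crop(si,280,160,100,75,8,"pics/s26.png")
crop(robot.capture("scene"),230,220,90,70,8,"pics/sc26.png")
E
```

```text
time_s: 23.85
tool_pos: [0.5147, -0.2038, 0.0385]
tcp_rot: [0.973, 0.229, -0.0, -0.0]
wrist_force: [0.0, 0.6, -0.2]
gripper_width: 0.996
time_s: 24.43
tool_pos: [0.4222, -0.2517, 0.1923]
tcp_rot: [0.974, 0.227, 0.0, 0.003]
wrist_force: [0.3, 0.5, -0.9]
gripper_width: 0.998
[ 0.42389224 -0.25013895  0.19073742] [ 0.43529097 -0.02554978 -0.07262874]
```

View pics/w26.png

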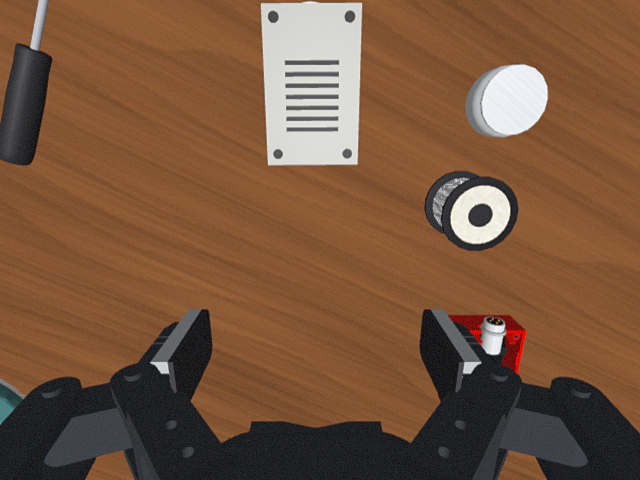

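View pics/s26.png

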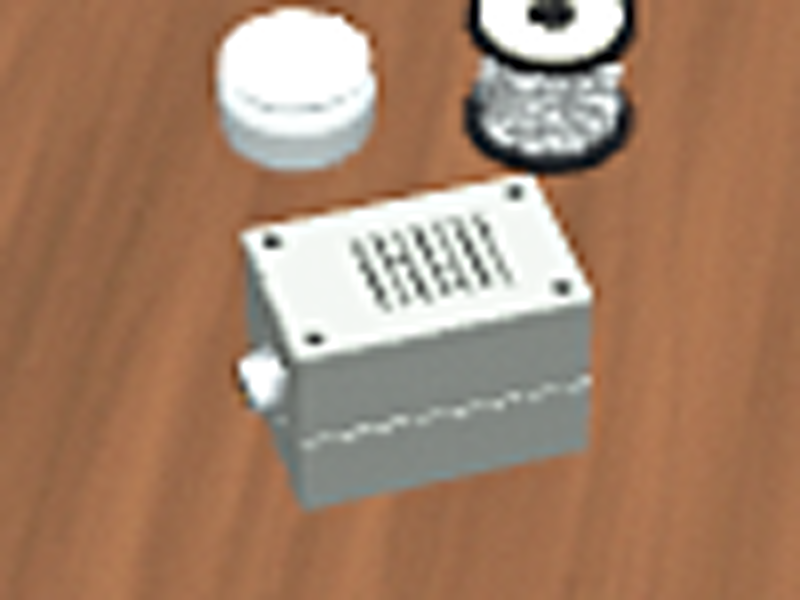

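View pics/sc26.png

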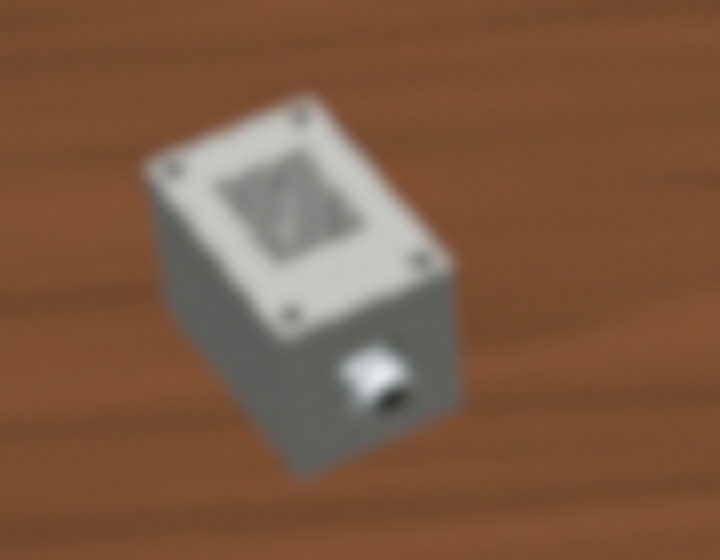

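View pics/s26f.png

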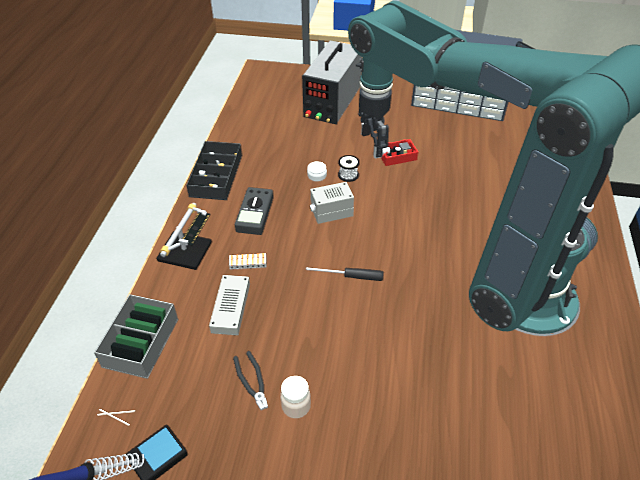

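```bash
python3 - <<'E'
from plant import robot
print(robot.job_done(), robot.get_obs()["time_s"])
E
```

```text
the job is handed in; nothing more can be done
the job is handed in; nothing more can be done
```

The cover is on the open lower half, right way up, with its cut-out over the round connector. I let go and handed the job in at about 24.5 s, under the 51 s limit.

**How it was done:**
- **Up on end:** The tool can only point down, so I gripped the cover at its plain end, eased the grip until the far end swung down, and stood it on the cut-out end.
- **Over onto its mouth:** I then tipped it mouth-down against the bench.
- **Fitting:** I took it again at its middle, turned it to the base's direction and lowered it about 1 mm at a time until it touched.

**What did not go smoothly:** Lifting and a quick up-and-down shake at full grip did not turn the cover. The first two tries at tipping it over mostly slid it along the bench, so I carried it back and tipped it with a looser grip.

**Last checks:**
- **Seating:** Contact came at the expected height, with the tool at 0.040 m and about 10 N of push. The seam looks thin and even from the side, and the cover looks square and level from the side and front.
- **Connector:** It sits in the cut-out.
- **Small lip:** A sliver of the base rim, under about 1 mm, shows along one long side. That is within the 1.5 mm play. I judged it by eye in the pictures and did not measure the corner heights.
- **Other things:** The long cover, driver, reel, tin and the rest look unmoved. The gripper is open and clear of everything.

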